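# Fit the intake filter of a compressor and screw its ring tight

### The job

Fit the new intake filter to the air compressor: put the orange filter disc flat into the open port on the sloping panel, stub outwards, so that it sits at the bottom of the seat. Then set the blue ring level over it, turn it back (anticlockwise) as far as needed until it drops into the start of the thread, and screw it clockwise until it is firmly tight on the filter. Leave the other things on the table where they are.

Things in the scene. Friction and masses are not known exactly. Their poses are not given: they have to be found in the camera images.
- port: dark threaded filter port on the grey panel of the white compressor (180 x 200 x 120 mm, heavy, cannot move). Origin: centre of the neck's foot on the panel; z: the neck's axis, out of the panel, 30 degrees from vertical, leaning to the panel's lower front edge. Within 60 mm of the axis nothing but the neck stands more than 4 mm above the panel. +x is the up-slope side of the panel, +y its left.
- port_seat (a point): centre of the floor of the port's mouth, a round seat 35 mm across and 4 mm deep, on the neck's axis 24 mm above the panel; axes as the port's. The neck's rim is 4 mm above this point; the neck is 42 mm across outside.
- port_tick (a point): one of four white ticks on the dark collar round the neck's foot, along the port's +x (this one), +y, -x and -y axes, 30.5 mm from the axis. The neck has a right-hand thread with four starts, 48 mm across over the ribs; each start lies 16 degrees clockwise (seen from outside) of a tick. The thread falls 0.08 mm for each degree of clockwise turn; axial play 0.9 mm.
- ring_center (a point): centre (half-way up, on the axis) of the blue retaining ring that lies on the table, threaded side down: 57 mm across outside, 21.5 mm tall, 40 g, top 4 mm thick with a 28 mm hole; z is its axis, up. Set level on the neck it rests with this point 28 to 35 mm above the panel along the neck's axis, before it catches; tight on a seated filter it is at 23.2 mm.
- ring_tick (a point): one of four white ticks on the ring's top, 22 mm from its axis along its +x (this one), +y, -x and -y. Under each tick is a lug inside, 3 mm above the lower edge. With ring ticks over collar ticks the lugs have just dropped behind the thread starts (ring centre 28 to 28.5 mm up); from there about 76 degrees clockwise makes it tight. Firm is 0.3 to 1 N m; the thread holds by itself.
- filter_center (a point): centre (half-way up, on the axis) of the orange filter that lies on the table, stub up: a disc 32 mm across and 6 mm thick, lower edge bevelled 1.5 mm, with a round stub 14 mm across rising 26 mm above it (32 mm in all, 30 g). z is its axis, along the stub. Fully seated this point is 16 mm above the seat; the disc stands 2 mm proud of the rim and the stub passes through the ring's hole.
- saline_bottle_center (a point): bystander: white bottle, 45 mm across and 139 mm tall, standing; point on its axis 70 mm up
- plaster_can_center (a point): bystander: green and white can, 55 mm across and 112 mm tall, standing; point half-way up
- gauze_pack_center (a point): bystander: flat white and blue packet, 102 x 77 x 14 mm, lying in front of the compressor; point at its centre
- ampoule_box_center (a point): bystander: small red and white carton, 64 x 91 x 36 mm, lying; point at its centre

How it is judged:
By the outcome, as a careful person would: the job done as asked, in the order asked, and still so for the second after the job is handed in, with the robot touching nothing.
It also fails if it takes over 54 s, if anything falls off the work surface, if the arm or the gripper's body presses on something with over 40 N, if the wrist force passes 120 N, or if a joint passes its speed limit or range.

### The arm

A 6-joint arm with a two-finger parallel gripper is mounted at the origin on a cart in front of the work surface, level with it; the furniture and walls round the work are solid. World frame = base frame: x ahead of the robot, y to its left, z up, the work surface at z = 0. Lengths are in m, angles in rad, forces in N, time in s.
With the tool pointing down it reaches from about 0.35 to 1 m from the base axis. Payload 7.1 kg.
Tool frame: the origin (TCP) lies at the very end of the fingers, on their centre line; the grasp point (between the pads) lies 19 mm behind it; z points along the fingers, y is the line along which they close (so a half turn about z gives the same grasp; the last joint's range is limited). The gripper opens to 85 mm and grips with 20 to 120 N. Pads are 22 mm wide; open, the fingers measure 114 mm over their backs; the gripper's body (76 mm by 85 mm) begins 54 mm behind the grasp point. The pads swing forward as they close: fully open they stand 13 mm farther back than shut.
Start: joints at [-0.019, 0.423, 1.63, -0, 1.089, -0.019], TCP at [0.625, 0, 0.231] pointing down, gripper open.
Joint ranges: [-3, 3], [-0.9, 2.11], [0.09, 2.58], [-1.31, 4.45], [0.11, 2.69], [-2.54, 2.54]. Speed limits (rad/s): [2.39, 2.39, 3.01, 3.14, 3.14, 3.14].

### API

Orientations are given as a rotation vector (axis times angle).
In Python, from cell import manip, eyes, spotter gives the robot as it stands.
- The arm moves only by the tool play_rows, never from a script. Its argument "increments" is text: rows parted by semicolons, each of 7 numbers parted by spaces: the shift along the world's x, y, z in mm, then the turn, a rotation vector about the world's x, y, z in degrees, then the closure in counts, from 0 (fully open) to 255 (shut). A call has 1 to 10 rows; each row is the pose to reach, as a shift and turn from the pose commanded when the call began; what a row does not reach only later rows make up. A row lasts 1/8 s, in which the tool goes at most 62.5 mm and 10.7 degrees, less where a joint would pass 70% of its speed; a pose out of reach is approached as far as the arm can. A call with a gripper value outside its range is refused whole. The fingers move at their own pace and stop on an object; the grip force is fixed at half the most. Time passes only in rows, so rows that repeat a pose let the fingers close. It gives the time, the measured TCP pose, the force and the opening at its end, in the units of the state.
- manip.get_obs(): the state, without advancing time (a new reading comes with each control period).
- eyes.camera(name): name is "scene" or "side" or "wrist"; returns the picture (480x640x3 uint8, red, green, blue); there is no depth.
- eyes.calibration(name): a dict with "fovy" (degrees; the focal length in pixels is half the picture's height over the tangent of half this angle, whatever the lens; pixels are square), "cx", "cy" (the principal point, pixels), "dist_coeffs" ([k1, k2, p1, p2, k3] as OpenCV has them; the pictures are not rectified), "position" and "rotation" of the camera in the world; the wrist camera has in their place "T_tool_cam" (4x4, takes a point from camera to tool coordinates, whose origin is the TCP and whose axes are the flange's). Camera axes: x right, y down, z forward; pixel columns grow to the right and rows downward; lengths in m; the calibration is good to about 2 mm. A picture is of the moment at which its call begins: read the wrist's pose just before it. calibration takes no time and is no camera call.
- manip.sign_off(): hands the job in, once; it reports no verdict.
Trained networks look in the newest picture that a camera, given by its name, has taken for a name from the list of things; names that differ only in an ending like _2 or _b are one class to them, and where a whole thing is asked for, a point or a joint stands for the part that bears it (a point fixed in the world has none). Each returns a list of dicts, best first, with "score" (0 to 1); they miss things now and then, are a little off and sometimes report something else, mostly with a low value. They report only what shows in the picture. A call takes as long as a camera call.
- spotter.search_frame(camera, query): "extent" ([left, top, right, bottom] in pixels, round what is visible of it).
The state is a dict: "time_s": time; "joint_pos": joint angles; "joint_velocities": joint speeds; "effort": joint torques, N m; "tcp_pos": TCP position; "tcp_rot": TCP orientation; "force": force on the tool from outside, world axes, zero at the start; "torque": the same for the moment, N m; "finger_gap": opening from 0.0 (shut) to 1.0 (fully open).
Only numpy, scipy, OpenCV 4.12 (cv2) and the standard library are available. Lean on these libraries where they do the work, as an engineer would, in place of code of your own. Each camera call takes 0.05 s, during which the arm holds its last target. There are 200 camera calls.

## Working session

There is one attempt and no reset: what is moved stays moved. The work goes in short steps, Python scripts to look and compute and a tool call to move; the robot and the scene stay as the last step left them, time stands still between calls to the robot, and variables do not carry over. Pictures are saved under pics/ and viewed, on a budget of 10 in all, crops included, one or two more only if the job needs it, and the job is handed in when it is done.

Besides the shell and the picture viewer there is one more tool, called after "Call:" as name(argument=value, ...) on one line, values as JSON. play_rows: Moves the arm, as the interface text tells. Its arguments: {"type":"object","properties":{"increments":{"type":"string"}},"required":["increments"]}

```bash
ls; mkdir -p pics; python3 - <<'E'
from cell import manip, eyes, spotter
import cv2, numpy as np
np.set_printoptions(precision=4,suppress=True)
print(manip.get_obs())
ims=[]
for n in ["scene","side","wrist"]:
    im=eyes.camera(n); cv2.imwrite(f"pics/{n}0.png",im[:,:,::-1]); print(n,eyes.calibration(n))
    for q in ["port","ring_center","filter_center","port_seat"]:
        r=spotter.search_frame(n,q); print(n,q,[(np.round(d['extent']),round(d['score'],2)) for d in r[:2]])
E
```

```text
pics
{'time_s': 0.0, 'joint_pos': array([-0.019 ,  0.4239,  1.6307,  0.    ,  1.0886, -0.019 ]), 'joint_velocities': array([ 0.0001, -0.0006,  0.001 , -0.0016, -0.0017,  0.0001]), 'effort': array([  0.0007, -55.7383, -28.1743,   0.0001,   0.0072,   0.    ]), 'tcp_pos': array([0.6244, 0.0001, 0.2305]), 'tcp_rot': array([-2.2206, -2.2206,  0.0018]), 'force': array([0.3564, 0.4517, 0.1203]), 'torque': array([-0.0003, -0.0211, -0.0241]), 'finger_gap': 0.9991377919154006}
scene {'fovy': 46.32633081920464, 'cx': 324.07447681094004, 'cy': 236.16917340663696, 'dist_coeffs': array([-0.0676,  0.    ,  0.    ,  0.    ,  0.    ]), 'position': array([-0.5662,  0.6917,  0.8449]), 'rotation': array([-1.1755,  2.0724, -1.1556])}
scene port [(array([285., 200., 359., 254.]), 0.63)]
scene ring_center [(array([220., 223., 242., 267.]), 0.25)]
scene filter_center []
scene port_seat [(array([282., 204., 359., 254.]), 0.87)]
side {'fovy': 55.59062172211211, 'cx': 322.8990049202857, 'cy': 240.4777153080098, 'dist_coeffs': array([-0.0124,  0.    ,  0.    ,  0.    ,  0.    ]), 'position': array([ 0.2309, -0.8638,  0.8477]), 'rotation': array([-2.2282,  0.3646, -0.1533])}
side port [(array([306., 207., 368., 270.]), 0.57)]
side ring_center [(array([308., 207., 365., 271.]), 0.7), (array([306., 322., 330., 349.]), 0.66)]
side filter_center []
side port_seat [(array([312., 210., 361., 270.]), 0.59)]
wrist {'fovy': 59.023562106154785, 'cx': 320.6550184175157, 'cy': 242.22568246050807, 'dist_coeffs': array([0.0166, 0.    , 0.    , 0.    , 0.    ]), 'T_tool_cam': array([[-0.0001, -0.9485, -0.3166,  0.0827],
       [ 1.    , -0.    , -0.0003, -0.0007],
       [ 0.0003, -0.3166,  0.9485, -0.1424],
       [ 0.    ,  0.    ,  0.    ,  1.    ]])}
wrist port [(array([133.,   7., 288., 302.]), 0.84)]
wrist ring_center [(array([ 92., 372., 120., 394.]), 0.56)]
wrist filter_center []
wrist port_seat [(array([131.,   4., 285., 301.]), 0.63)]
```

View pics/scene0.png

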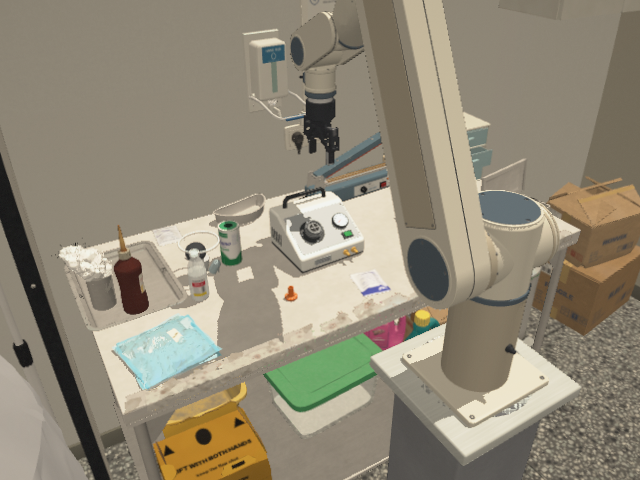

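View pics/side0.png

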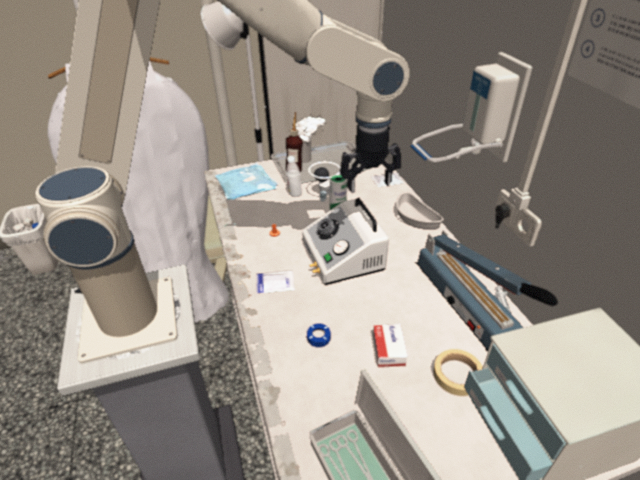

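The scene view shows the filter at (291,294), the port near (313,229) and the gauze pack at (371,283). The side view shows the ring at (319,334), the filter at (274,230) and the port at about (328,228).

```bash
cat > h.py <<'E'
from cell import manip, eyes, spotter
import cv2, numpy as np
from scipy.spatial.transform import Rotation as R
np.set_printoptions(precision=4,suppress=True)
class Cam:
    def __init__(s,n,obs=None):
        c=eyes.calibration(n); f=240/np.tan(np.radians(c['fovy']/2))
        s.K=np.array([[f,0,c['cx']],[0,f,c['cy']],[0,0,1]]); s.d=np.array(c['dist_coeffs'])
        if 'position' in c: s.R=R.from_rotvec(c['rotation']).as_matrix(); s.p=np.array(c['position'])
        else:
            o=obs or manip.get_obs(); T=np.eye(4); T[:3,:3]=R.from_rotvec(o['tcp_rot']).as_matrix(); T[:3,3]=o['tcp_pos']
            T=T@c['T_tool_cam']; s.R=T[:3,:3]; s.p=T[:3,3]
    def ray(s,uv):
        u=cv2.undistortPoints(np.array(uv,float).reshape(-1,1,2),s.K,s.d).reshape(-1,2)
        return np.c_[u,np.ones(len(u))]@s.R.T
    def atz(s,uv,z):
        r=s.ray(uv); return s.p+r*((z-s.p[2])/r[:,2:])
    def proj(s,X):
        return cv2.projectPoints((np.atleast_2d(X)-s.p)@s.R,np.zeros(3),np.zeros(3),s.K,s.d)[0].reshape(-1,2)
def tri(cams,uvs):
    A=np.zeros((3,3));b=np.zeros(3)
    for c,u in zip(cams,uvs):
        r=c.ray(u)[0]; r/=np.linalg.norm(r); P=np.eye(3)-np.outer(r,r); A+=P;b+=P@c.p
    return np.linalg.solve(A,b)
def blob(im,lo,hi,box=None):
    m=cv2.inRange(cv2.cvtColor(im,cv2.COLOR_RGB2HSV),lo,hi)
    if box: 
        z=np.zeros_like(m); x0,y0,x1,y1=box; z[y0:y1,x0:x1]=m[y0:y1,x0:x1]; m=z
    return m
E
python3 - <<'E'
from h import *
S=Cam('side');C=Cam('scene');W=Cam('wrist')
print('filter',tri([S,C],[(274.5,231),(291,295)]), C.atz((291,296),.008),S.atz((274.5,232),.008))
print('ring',S.atz((319,334),.016))
print('port',tri([S,C],[(327.5,228),(313,229)]))
print('wristpos',W.p, W.R[:,2])
E
```

```text
filter [0.4169 0.2097 0.0091] [[0.4132 0.2109 0.008 ]] [[0.4169 0.2075 0.008 ]]
ring [[ 0.423  -0.2108  0.016 ]]
port [0.541  0.074  0.0896]
wristpos [0.6243 0.0827 0.3737] [-0.0002 -0.3167 -0.9485]
```

View pics/wrist0.png

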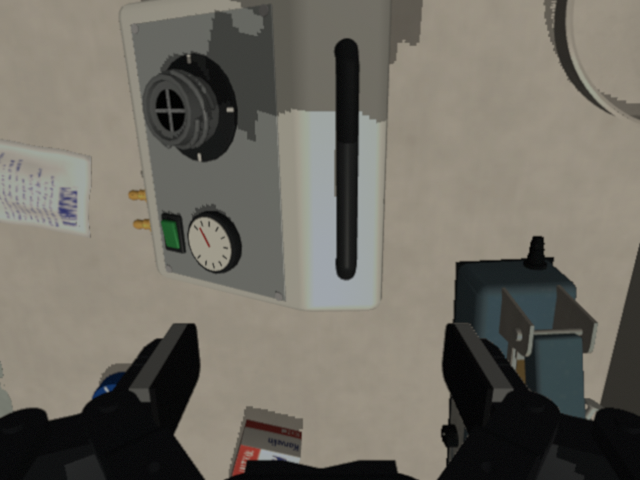

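The wrist view shows collar ticks at about (190,58), (231,109) and (198,157), with the seat centre near (171,110). I'll fit the port pose from these.

```bash
cat >> h.py <<'E'
from scipy.optimize import least_squares
def portR(yaw): return (R.from_euler('z',yaw)*R.from_euler('y',-30,degrees=True)).as_matrix()
def fitport(W,px,X,extra=lambda p:[]):
    f=lambda p: np.r_[(W.proj(p[:3]+X@portR(p[3]).T)-px).ravel(),extra(p)]
    return least_squares(f,[.54,.074,.085,0])
E
python3 - <<'E'
from h import *
W=Cam('wrist')
px=np.array([(190,58),(231,109),(198,157),(171,110)],float)
X=np.array([(0,.0305,.003),(.0305,0,.003),(0,-.0305,.003),(0,0,.024)])
r=fitport(W,px,X); print(r.x,np.degrees(r.x[3]),r.fun)
p=r.x[:3];Rp=portR(r.x[3]); print(Rp)
# hover: TCP 120 mm above seat on axis, tool x = port y, z=-port z
t=p+Rp@[0,0,.134]; Rt=np.c_[Rp[:,1],Rp[:,0],-Rp[:,2]]
o=manip.get_obs(); print('shift',(t-o['tcp_pos'])*1000,'rot',np.degrees((R.from_matrix(Rt)*R.from_rotvec(o['tcp_rot']).inv()).as_rotvec()))
E
```

```text
[ 0.5436  0.0772  0.0797 -0.001 ] -0.060047915411408255 [ 0.3899  0.2083 -0.16    0.7356  1.3651 -0.582  -1.4547 -0.4027]
[[ 0.866   0.001  -0.5   ]
 [-0.0009  1.      0.0005]
 [ 0.5     0.      0.866 ]]
shift [-148.3941   77.2485  -35.5952] rot [ -0.0139 -29.9968  -0.0599]
```

Call:
play_rows(increments="-37 19 -9 0 -7.5 0 0;-74 38 -18 0 -15 0 0;-111 57 -27 0 -22.5 0 0;-148 77 -35 0 -30 0 0;-148 77 -35 0 -30 0 0;-148 77 -35 0 -30 0 0")

```text
time_s: 1.5
tcp_pos: [0.4755, 0.0773, 0.1959]
tcp_rot: [1.926, 1.929, 0.515]
force: [-0.3, -0.4, 0.8]
finger_gap: 0.996
```

```bash
python3 - <<'E'
from h import *
o=manip.get_obs(); print(o['tcp_pos'],o['tcp_rot'],o['joint_pos'],o['force'])
im=eyes.camera('wrist'); cv2.imwrite('pics/w1.png',im[:,:,::-1])
E
```

```text
[0.4755 0.0773 0.1959] [1.9261 1.9294 0.5147] [ 0.1974  0.1255  2.2906 -0.4365  0.233   0.5961] [-0.3468 -0.4329  0.7779]
```

View pics/w1.png

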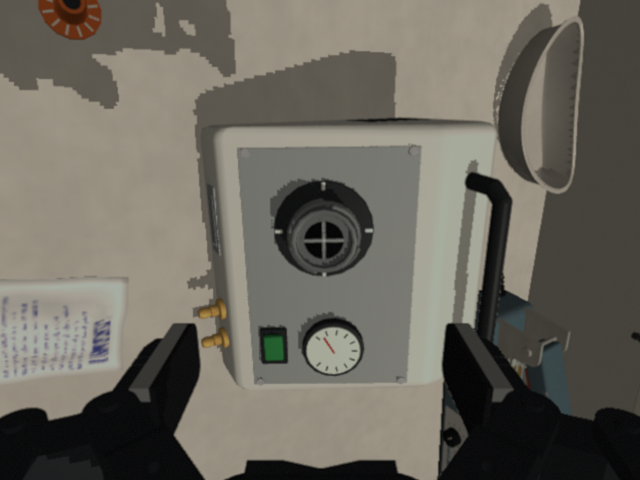

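Ticks are at (323,186), (368,231), (278,231) and (323,274), with the seat cross at (324,240). The yaw is near zero, and the filter shows at the top left.

```bash
python3 - <<'E'
from h import *
W=Cam('wrist')
px=np.array([(323,186),(368,231),(278,231),(323.5,274),(324,240)],float)
for h in (.002,.004):
    X=np.array([(0,.0305,h),(.0305,0,h),(-.0305,0,h),(0,-.0305,h),(0,0,.024)])
    r=fitport(W,px,X); print(r.x,np.degrees(r.x[3]),r.fun)
o=manip.get_obs()
# filter via orange blob in wrist image
im=cv2.imread('pics/w1.png')[:,:,::-1].copy()
m=blob(im,(5,150,80),(20,255,255),(0,0,200,100)); ys,xs=np.nonzero(m); print('orange',xs.min(),xs.max(),ys.min(),ys.max())
print('filter disc',W.atz((70,12),.006), W.atz([(39,12),(101,12),(70,40)],.004))
for n in ('scene','side'):
    im=cv2.imread(f'pics/{n}0.png')[:,:,::-1].copy();c=Cam(n)
    m=blob(im,(3,150,80),(20,255,255),(250,200,320,310)); ys,xs=np.nonzero(m); print(n,xs.min(),xs.max(),ys.min(),ys.max(),xs.mean(),ys.mean(), c.proj([[.4155,.209,0.003],[.4155,.209,.032]]))
im=cv2.imread('pics/side0.png')[:,:,::-1].copy()
m=blob(im,(105,120,50),(130,255,255),(295,310,345,360)); ys,xs=np.nonzero(m); print('ring',xs.min(),xs.max(),ys.min(),ys.max())
E
```

```text
[0.5442 0.0768 0.0827 0.0012] 0.06951883439953088 [ 0.3779 -0.016   0.6133 -0.0686 -0.0851 -0.1198 -0.3454 -1.1263 -0.5428
  1.1999]
[0.545  0.0768 0.0813 0.0036] 0.20847322041155503 [ 0.2841  0.1364  0.6886  0.0437 -0.1453  0.1749 -0.2495 -0.8895 -0.557
  0.4672]
orange 39 100 0 38
filter disc [[0.4181 0.2077 0.006 ]] [[0.4027 0.2065 0.004 ]
 [0.4346 0.2096 0.004 ]
 [0.4157 0.1931 0.004 ]]
scene 285 296 286 300 290.44117647058823 294.2843137254902 [[291.3317 296.8923]
 [290.8804 287.3564]]
side 271 318 225 271 276.3818181818182 232.8181818181818 [[274.0699 233.121 ]
 [273.2659 225.4436]]
ring 307 329 324 345
```

Call:
play_rows(increments="-14 33 0 0 7.5 0 0;-28 66 -10 0 15 0 0;-43 99 -40 0 22.5 0 0;-57 131 -66 0 30 0 0;-57 131 -66 0 30 0 0;-57 131 -66 0 30 0 0")

```text
time_s: 2.3
tcp_pos: [0.4209, 0.2079, 0.1305]
tcp_rot: [2.221, 2.221, 0.001]
force: [-0.3, 0.4, 0.0]
finger_gap: 1.004
```

```bash
python3 - <<'E'
from h import *
o=manip.get_obs(); print(o['tcp_pos'],o['tcp_rot'],o['joint_pos'])
im=eyes.camera('wrist'); cv2.imwrite('pics/w2.png',im[:,:,::-1])
W=Cam('wrist',o)
m=blob(im,(3,130,60),(22,255,255)); ys,xs=np.nonzero(m); print(xs.min(),xs.max(),ys.min(),ys.max())
print(W.atz([(xs.min(),ys[xs.argmin()]),(xs.max(),ys[xs.argmax()]),((xs.min()+xs.max())/2,ys.max())],.005))
t=np.linspace(0,2*np.pi,9)[:-1]
print(W.proj([.418,.2085,.006]),W.proj([.418,.2085,.032]))
E
```

```text
[0.4209 0.2079 0.1305] [2.2214 2.2213 0.0014] [0.4334 0.3567 2.0383 0.0002 0.7456 0.4333]
292 338 207 252
[[0.4014 0.2118 0.005 ]
 [0.4317 0.2125 0.005 ]
 [0.4164 0.1943 0.005 ]]
[[317.2422 232.2447]] [[316.9329 244.9759]]
```

View pics/w2.png

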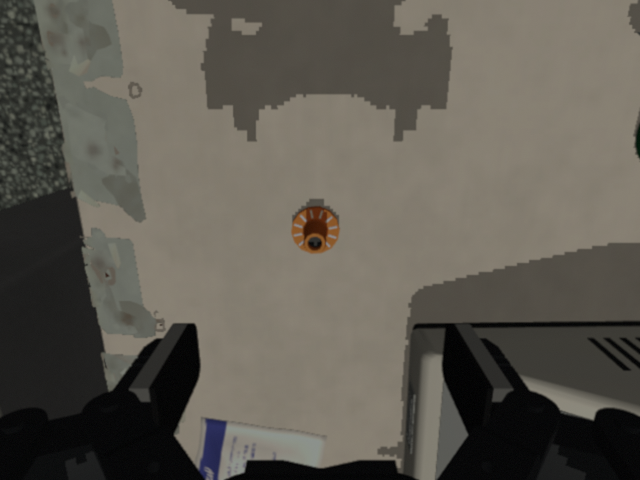

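The filter stub top is at (316,242) and the disc spans columns 292–338, so the filter is at about (0.4165, 0.210). Now I'll grasp it.

Call:
play_rows(increments="-4 2 -45 0 0 0 100;-4 2 -90 0 0 0 130;-4 2 -120 0 0 0 130;-4 2 -120 0 0 0 130;-4 2 -120 0 0 0 255;-4 2 -120 0 0 0 255;-4 2 -120 0 0 0 255;-4 2 -120 0 0 0 255;-4 2 -120 0 0 0 255")

```text
time_s: 3.48
tcp_pos: [0.4173, 0.2104, 0.0121]
tcp_rot: [2.22, 2.221, 0.005]
force: [1.3, -2.7, 7.1]
finger_gap: 0.137
```

Call:
play_rows(increments="0 0 60 0 0 0 255;0 0 120 0 0 0 255;0 -20 170 0 0 0 255;0 -20 170 0 0 0 255")

```text
time_s: 3.98
tcp_pos: [0.4184, 0.1904, 0.1851]
tcp_rot: [2.22, 2.218, 0.014]
force: [0.5, 0.7, -0.5]
finger_gap: 0.136
```

```bash
python3 - <<'E'
from h import *
o=manip.get_obs(); print(o['tcp_pos'],o['tcp_rot'],o['joint_pos'],o['finger_gap'])
im=eyes.camera('wrist'); cv2.imwrite('pics/w3.png',im[:,:,::-1])
W=Cam('wrist',o); Rt=R.from_rotvec(o['tcp_rot']).as_matrix()
for d in (-.005,0,.003,.006): print(d,W.proj(o['tcp_pos']+Rt@[0,0,d]))
m=blob(im,(3,130,60),(22,255,255),(200,200,440,470)); ys,xs=np.nonzero(m); print(xs.min(),xs.max(),ys.min(),ys.max())
E
```

```text
[0.4184 0.1904 0.1851] [2.2197 2.2178 0.0144] [ 0.4012  0.2453  2.0285 -0.0001  0.858   0.4022] 0.13587592418663366
-0.005 [[322.6497 336.9451]]
0 [[322.5941 329.9805]]
0.003 [[322.5623 325.9962]]
0.006 [[322.5316 322.1483]]
283 359 283 376
```

View pics/w3.png

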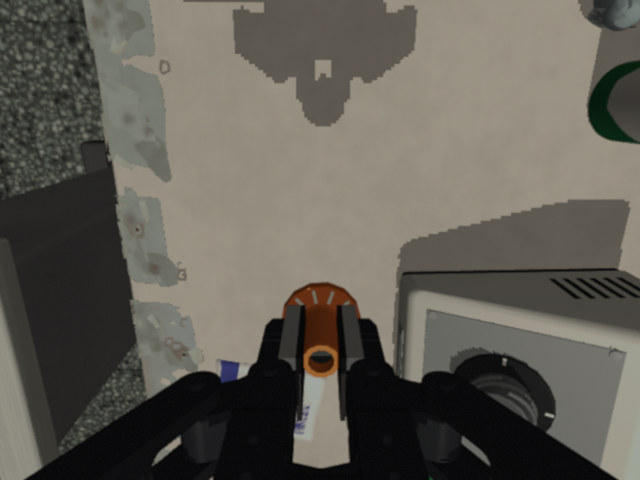

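The filter is held upright in the pads, with its stub top at (321,361), the disc edge at row 283 and the disc spanning columns 283–359. I'll move it over the port, tilted 30°.

Call:
play_rows(increments="20 -28 10 0 -7.5 0 255;40 -56 15 0 -15 0 255;65 -85 15 0 -22.5 0 255;93 -113 5 0 -30 0 255;93 -113 -20 0 -30 0 255;93 -113 -36 0 -30 0 255;93 -113 -36 0 -30 0 255;93 -113 -36 0 -30 0 255;93 -113 -36 0 -30 0 255")

```text
time_s: 5.15
tcp_pos: [0.5093, 0.0773, 0.1449]
tcp_rot: [1.926, 1.926, 0.518]
force: [0.6, -0.1, -0.1]
finger_gap: 0.133
```

```bash
python3 - <<'E'
from h import *
o=manip.get_obs(); print(o['tcp_pos'],o['tcp_rot'],o['joint_pos'],o['force'])
Rt=R.from_rotvec(o['tcp_rot']).as_matrix(); print(Rt)
im=eyes.camera('wrist'); sd=eyes.camera('side')
W=Cam('wrist',o); S=Cam('side')
P=np.array([.5445,.0768,.082]);Rp=portR(0)
t=np.linspace(0,2*np.pi,60)
def circ(r,z,T0,M): return T0+np.c_[r*np.cos(t),r*np.sin(t),z+0*t]@M.T
for c,a in((W,im),(S,sd)):
    for r,z,T0,M,col in((.021,.028,P,Rp,(0,255,0)),(.0175,.028,P,Rp,(0,255,0)),(.036,.003,P,Rp,(255,0,255)),(.016,.0061,o['tcp_pos'],Rt,(255,255,0)),(.007,-.0199,o['tcp_pos'],Rt,(0,255,255))):
        cv2.polylines(a,[np.int32(c.proj(circ(r,z,T0,M))*8)],True,col,1,cv2.LINE_AA,3)
a=im[150:450,170:470]; b=cv2.resize(sd[180:280,280:380],(300,300),interpolation=cv2.INTER_CUBIC)
cv2.imwrite('pics/w4.png',cv2.resize(np.hstack([a,b]),(800,400))[:,:,::-1])
E
```

```text
[0.5093 0.0773 0.1449] [1.9265 1.9264 0.5176] [ 0.1795  0.2914  2.2615 -0.8995  0.114   1.0523] [ 0.6343 -0.0953 -0.1345]
[[-0.0001  0.8656  0.5008]
 [ 1.     -0.0001  0.0004]
 [ 0.0004  0.5008 -0.8656]]
```

View pics/w4.png

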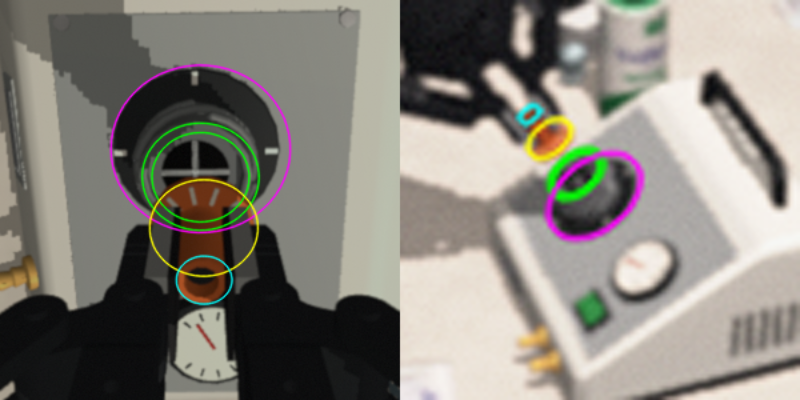

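```bash
cat > kin.py <<'E'
import numpy as np
from scipy.optimize import least_squares
from scipy.spatial.transform import Rotation as R
D=[([-.019,.4239,1.6307,0,1.0886,-.019],[.6244,.0001,.2305],[-2.2206,-2.2206,.0018]),
([.1974,.1255,2.2906,-.4365,.233,.5961],[.4755,.0773,.1959],[1.9261,1.9294,.5147]),
([.4334,.3567,2.0383,.0002,.7456,.4333],[.4209,.2079,.1305],[2.2214,2.2213,.0014]),
([.4012,.2453,2.0285,-.0001,.858,.4022],[.4184,.1904,.1851],[2.2197,2.2178,.0144]),
([.1795,.2914,2.2615,-.8995,.114,1.0523],[.5093,.0773,.1449],[1.9265,1.9264,.5176])]
def rz(a): return R.from_euler('z',a).as_matrix()
def ry(a): return R.from_euler('y',a).as_matrix()
def fk(q,k):
    h,a,b,L,d,e,s4,s6=k
    A=rz(q[0]); B=A@ry(q[1]); C=B@ry(q[2])
    p=np.array([0,0,h])+B@[0,d,a]+C@[e,0,b]
    M=C@rz(np.sign(s4)*q[3])@ry(q[4])@rz(np.sign(s6)*q[5])
    # tool x=world y when q=..: constant offset
    T=M@Rt0
    return p+M@[0,0,L],T
Rt0=np.eye(3)
def setup():
    global Rt0
    best=None
    for s4 in(1,-1):
        for s6 in(1,-1):
            Rt0=np.eye(3); k0=[.2,.5,.4,.25,.012,0,s4,s6]
            _,T=fk(D[0][0],k0); Rt0=T.T@R.from_rotvec(D[0][2]).as_matrix()
            def f(k):
                o=[]
                for q,p,r in D:
                    P,T=fk(q,np.r_[k,s4,s6]); o+=list((P-p)*10)+list(R.from_matrix(T.T@R.from_rotvec(r).as_matrix()).as_rotvec())
                return o
            r=least_squares(f,k0[:6])
            if best is None or r.cost<best[0]: best=(r.cost,np.r_[r.x,s4,s6],Rt0.copy(),r.fun)
    Rt0=best[2]; return best
def ik(k,p,T,q0):
    lo=np.array([-3,-.9,.09,-1.31,.11,-2.54]);hi=np.array([3,2.11,2.58,4.45,2.69,2.54])
    def f(q):
        P,M=fk(q,k); return np.r_[(P-p)*10,R.from_matrix(M.T@T).as_rotvec()]
    return least_squares(f,np.clip(q0,lo+1e-3,hi-1e-3),bounds=(lo,hi))
E
python3 - <<'E'
import kin,numpy as np
from kin import *
np.set_printoptions(precision=4,suppress=True)
c,k,Rt0,fun=kin.setup(); print(c,k); print(np.reshape(fun,(-1,6)))
from h import portR
Rp=portR(0);P=np.array([.5445,.0768,.082])
for hgt in(.071,.055,.045,.036,.025,.015,.008):
  for tw in (0,):
    T=np.c_[Rp[:,1],Rp[:,0],-Rp[:,2]]
    for q0 in([.18,.29,2.26,-.9,.12,1.05],[.18,.29,2.26,1.57,.12,-1.2],[.18,.4,2.26,3.1,.12,-2.2]):
        r=ik(k,P+Rp@[0,0,hgt],T,q0); print(hgt,r.x,'err',r.fun[:3]*100,np.degrees(r.fun[3:]))
E
```

```text
6.532888394911068e-07 [0.3125 0.5629 0.4849 0.301  0.0119 0.0774 1.     1.    ]
[[-0.0001 -0.0004  0.0002  0.     -0.      0.    ]
 [ 0.0001  0.      0.0004 -0.      0.     -0.    ]
 [ 0.0002  0.0006  0.      0.0001 -0.     -0.    ]
 [-0.0002  0.0001 -0.0006 -0.0002  0.0001 -0.0001]
 [-0.0002 -0.0002  0.     -0.0001  0.0001 -0.    ]]
0.071 [ 0.1785  0.2944  2.2624 -0.919   0.1119  1.071 ] err [0. 0. 0.] [-0. -0. -0.]
0.071 [ 0.1785  0.2944  2.2624 -0.919   0.1119  1.071 ] err [0. 0. 0.] [-0. -0.  0.]
0.071 [ 0.0927  0.3083  2.3199  2.622   0.11   -2.54  ] err [-0.3931 -1.05   -1.5344] [ 4.5058 -6.1671 -0.2243]
0.055 [ 0.1828  0.3369  2.2495 -1.1609  0.11    1.318 ] err [0.0121 0.1034 0.0876] [-0.203  0.602 -0.   ]
0.055 [ 0.1828  0.3369  2.2495 -1.1609  0.11    1.318 ] err [0.0121 0.1034 0.0876] [-0.2029  0.602  -0.    ]
0.055 [ 0.0914  0.3482  2.2986  2.6215  0.11   -2.54  ] err [-0.3331 -0.9922 -1.1633] [ 3.4456 -6.0418 -0.2637]
0.045 [ 0.1843  0.3631  2.2413 -1.31    0.11    1.4693] err [0.0201 0.1518 0.1253] [-0.2944  0.8901 -0.    ]
0.045 [ 0.1843  0.3631  2.2413 -1.31    0.11  
[... 803 characters left out ...]
-0.5805] [ 1.6392 -5.8281 -0.3311]
0.015 [ 0.1793  0.4352  2.2001 -1.31    0.11    1.468 ] err [0.2377 0.2465 0.5977] [-2.0333  1.3074 -0.0001]
0.015 [ 0.0882  0.4442  2.244   2.6201  0.11   -2.54  ] err [-0.1233 -0.8551 -0.4161] [ 1.0877 -5.7627 -0.3518]
0.015 [ 0.0882  0.4442  2.244   2.6201  0.11   -2.54  ] err [-0.1233 -0.8551 -0.4161] [ 1.0877 -5.7627 -0.3518]
0.008 [ 0.1782  0.4516  2.1903 -1.31    0.11    1.4676] err [0.2917 0.2671 0.6895] [-2.4074  1.3973 -0.0001]
0.008 [ 0.0876  0.4605  2.2342  2.6198  0.11   -2.54  ] err [-0.0809 -0.8325 -0.3093] [ 0.7162 -5.7187 -0.3658]
0.008 [ 0.0876  0.4605  2.2342  2.6198  0.11   -2.54  ] err [-0.0809 -0.8325 -0.3093] [ 0.7162 -5.7187 -0.3658]
```

```bash
python3 - <<'E'
from h import *
o1=dict(tcp_pos=np.array([.4755,.0773,.1959]),tcp_rot=np.array([1.9261,1.9294,.5147]))
o2=dict(tcp_pos=np.array([.5093,.0773,.1449]),tcp_rot=np.array([1.9265,1.9264,.5176]))
W1=Cam('wrist',o1);W2=Cam('wrist',o2)
h=.003;X=np.array([(0,.0305,h),(.0305,0,h),(-.0305,0,h),(0,-.0305,h),(0,0,.024)])
a=np.array([(323,186),(368,231),(278,231),(323.5,274),(324,240)],float)
b=np.array([(316.3,207.8),(372.5,263.3),(260,264.8),(317,279)]); Xb=X[[0,1,2,4]]
def f(p):
    Y=p[:3]; M=portR(p[3]); r=[]
    for W,XX,px in((W1,X,a),(W2,Xb,b)):
        # camera shift c in cam coords + small angle
        Wc=Cam.__new__(Cam); Wc.K,Wc.d=W.K,W.d; Wc.R=W.R@R.from_rotvec(p[7:]).as_matrix(); Wc.p=W.p+W.R@p[4:7]
        r.append((Wc.proj(Y+XX@M.T)-px).ravel())
    return np.r_[np.concatenate(r),p[4:7]/.0015,p[7:]/.004]
r=least_squares(f,[.5445,.0768,.082,0]+[0]*6,x_scale=[.01]*3+[.1]+[.01]*6); print(r.x,np.degrees(r.x[3]));print(r.fun[:18].reshape(-1,2)); 
J=np.linalg.inv(r.jac.T@r.jac); print('sd',np.sqrt(np.diag(J))[:4])
import kin
c,k,_,_=kin.setup()
P=np.array([r.x[0],r.x[1],r.x[2]]);Rp=portR(0)
lo=np.array([-3,-.9,.09,-1.29,.113,-2.54]);hi=np.array([3,2.11,2.58,4.43,2.69,2.54])
T=np.c_[Rp[:,1],Rp[:,0],-Rp[:,2]]
cmd=np.array([.509,.077,.144])
for up in (.012,.004,0,-.001):
    seat=P+Rp@[0,0,.024+up]
    def g(q):
        p,M=kin.fk(q,k); return np.r_[(p+M@[0,0,.0121]-seat)*100,R.from_matrix(M.T@T).as_rotvec()]
    s=least_squares(g,[.18,.33,2.25,-1.1,.12,1.3],bounds=(lo,hi)); p,M=kin.fk(s.x,k)
    print(up,s.x,'tilt',np.degrees(s.fun[3:]),'tcp',p,'shift',(p-cmd)*1000,'rot',np.degrees(R.from_matrix(M@T.T).as_rotvec()))
E
```

```text
[ 0.5437  0.0772  0.0801  0.0059  0.      0.     -0.      0.0019  0.0012
  0.001 ] 0.3379659471527965
[[ 0.2548  0.1366]
 [ 0.5138 -0.2459]
 [ 0.1339  0.0305]
 [-0.1268 -1.2876]
 [-0.4981  0.6557]
 [-0.1664  0.7547]
 [ 0.7825  0.107 ]
 [-0.0655 -0.7621]
 [-0.6799  0.3266]]
sd [0.0019 0.0018 0.0022 0.0098]
0.012 [ 0.1872  0.3591  2.2443 -1.29    0.113   1.4518] tilt [-0.3823  0.9547 -0.    ] tcp [0.5198 0.0774 0.1218] shift [ 10.7514   0.3977 -22.1546] rot [-0.8268  0.3823 -0.4774]
0.004 [ 0.1858  0.3789  2.2333 -1.29    0.113   1.4515] tilt [-0.8789  1.0755 -0.    ] tcp [0.5238 0.0774 0.115 ] shift [ 14.8436   0.4235 -29.0303] rot [-0.9313  0.8789 -0.5378]
0 [ 0.1851  0.3887  2.2278 -1.29    0.113   1.4513] tilt [-1.1208  1.1343 -0.    ] tcp [0.5259 0.0774 0.1115] shift [ 16.8886   0.436  -32.4692] rot [-0.9823  1.1208 -0.5672]
-0.001 [ 0.185   0.3912  2.2264 -1.29    0.113   1.4513] tilt [-1.1806  1.1488 -0.0001] tcp [0.5264 0.0774 0.1107] shift [ 17.3998   0.4391 -33.329 ] rot [-0.9949  1.1806 -0.5744]
```

Call:
play_rows(increments="5 0 -11 -0.4 0.2 -0.2 255;11 0.4 -22 -0.8 0.4 -0.5 255;11 0.4 -22 -0.8 0.4 -0.5 255;11 0.4 -22 -0.8 0.4 -0.5 255")

```text
time_s: 5.75
tcp_pos: [0.5199, 0.0774, 0.1227]
tcp_rot: [1.93, 1.92, 0.493]
force: [-1.1, -0.3, 0.3]
finger_gap: 0.136
```

```bash
python3 - <<'E'
from h import *
o=manip.get_obs(); print(o['tcp_pos'],o['tcp_rot'],o['joint_pos'],o['force'])
im=eyes.camera('wrist'); cv2.imwrite('pics/w5raw.png',im[:,:,::-1])
W=Cam('wrist',o);W.R=W.R@R.from_rotvec([.0019,.0012,.001]).as_matrix()
Rt=R.from_rotvec(o['tcp_rot']).as_matrix();P=np.array([.5437,.0772,.0801]);Rp=portR(0)
t=np.linspace(0,2*np.pi,60)
circ=lambda r,z,T0,M: T0+np.c_[r*np.cos(t),r*np.sin(t),z+0*t]@M.T
b=im.copy()
for r,z,T0,M,col in((.021,.028,P,Rp,(0,255,0)),(.0175,.028,P,Rp,(0,255,0)),(.016,.0061,o['tcp_pos'],Rt,(255,255,0)),(.007,-.0199,o['tcp_pos'],Rt,(0,255,255))):
    cv2.polylines(b,[np.int32(W.proj(circ(r,z,T0,M))*8)],True,col,1,cv2.LINE_AA,3)
g=lambda a:cv2.resize(a[220:420,220:420],(400,400),interpolation=cv2.INTER_CUBIC)
cv2.imwrite('pics/w5.png',np.hstack([g(im),g(b)])[:,:,::-1])
E
```

```text
[0.5199 0.0774 0.1227] [1.93   1.9204 0.4934] [ 0.187   0.3572  2.2438 -1.2676  0.1133  1.4298] [-1.104  -0.3203  0.3064]
```

View pics/w5.png

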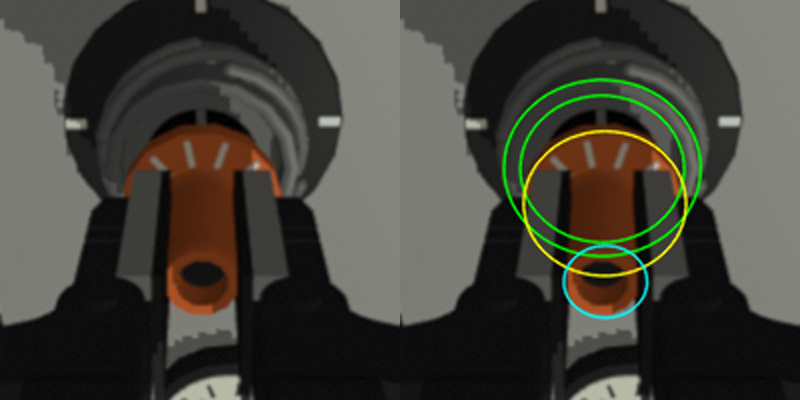

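The disc is centred at x≈204 in the crop and the port mouth at x≈203, so they are concentric to within about 0.5 mm. I'll insert it now.

Call:
play_rows(increments="2 0 -3.5 0 0.3 0 255;4 0 -7 -0.1 0.5 0 255;5 0 -8.8 -0.1 0.6 -0.1 255;6.2 0 -11 -0.2 0.75 -0.1 255;6.2 0 -11 -0.2 0.75 -0.1 255")

```text
time_s: 6.42
tcp_pos: [0.5261, 0.0773, 0.1112]
tcp_rot: [1.937, 1.926, 0.477]
force: [-1.0, -0.2, 2.7]
finger_gap: 0.136
```

Call:
play_rows(increments="0.5 0 -0.9 0 0 0 255;1 0 -1.7 0 0 0 255;1 0 -1.7 0 0 0 255")

```text
time_s: 6.8
tcp_pos: [0.5262, 0.077, 0.1107]
tcp_rot: [1.937, 1.925, 0.477]
force: [-17.4, -2.4, 26.9]
finger_gap: 0.136
```

Call:
play_rows(increments="-0.9 0 1.5 0 0 0 255;-0.9 0 1.5 0 0 0 150;-0.9 0 1.5 0 0 0 120;-0.9 0 1.5 0 0 0 120;-16 0 26 0 0 0 120;-36 0 61 0 -0.5 0 100;-36 0 61 0 -0.5 0 100;-36 0 61 0 -0.5 0 100")

```text
time_s: 7.8
tcp_pos: [0.4913, 0.0775, 0.1714]
tcp_rot: [1.932, 1.92, 0.487]
force: [0.5, 0.0, -0.9]
finger_gap: 0.608
```

```bash
python3 - <<'E'
from h import *
o=manip.get_obs(); print(o['tcp_pos'],o['tcp_rot'],o['joint_pos'],o['force'],o['finger_gap'])
im=eyes.camera('wrist'); cv2.imwrite('pics/w6raw.png',im[:,:,::-1]); sd=eyes.camera('side');cv2.imwrite('pics/s6raw.png',sd[:,:,::-1])
W=Cam('wrist',o);W.R=W.R@R.from_rotvec([.0019,.0012,.001]).as_matrix()
S=Cam('side');P=np.array([.5437,.0772,.0801]);Rp=portR(0)
t=np.linspace(0,2*np.pi,60)
circ=lambda r,z,T0,M: T0+np.c_[r*np.cos(t),r*np.sin(t),z+0*t]@M.T
b=im.copy()
for r,z,col in((.021,.028,(0,255,0)),(.016,.030,(255,255,0)),(.007,.056,(0,255,255))):
    cv2.polylines(b,[np.int32(W.proj(circ(r,z,P,Rp))*8)],True,col,1,cv2.LINE_AA,3)
    print(z,W.proj(P+Rp@[0,0,z]))
g=lambda a:cv2.resize(a[180:330,245:395],(400,400),interpolation=cv2.INTER_CUBIC)
cv2.imwrite('pics/w6.png',np.hstack([g(im),g(b)])[:,:,::-1])
E
```

```text
[0.4913 0.0775 0.1714] [1.9316 1.92   0.4866] [ 0.205   0.2074  2.2713 -0.642   0.2012  0.8125] [ 0.4745  0.036  -0.8794] 0.6077915028783907
0.028 [[322.2796 256.765 ]]
0.03 [[322.2609 258.0996]]
0.056 [[321.9871 277.6517]]
```

View pics/w6.png

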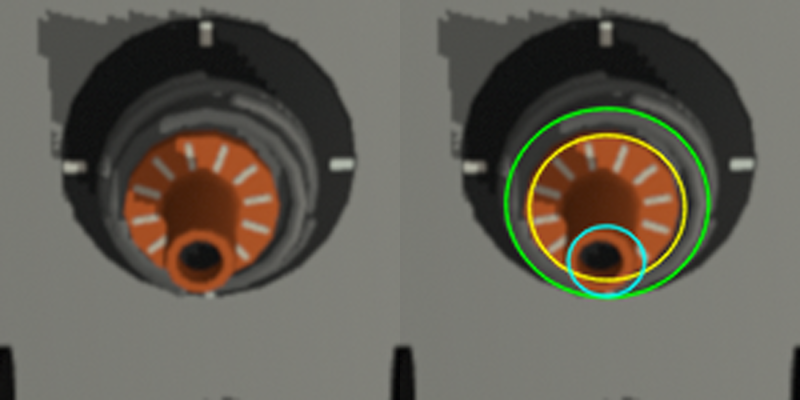

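The disc sits inside the neck at about (202,208) in the crop, at the predicted seated size. It is upright and rests slightly down-slope, so it is seated. Next I'll plan the reach for the ring on both wrist branches.

```bash
cat > plan.py <<'E'
import kin
from h import *
c,k,_,_=kin.setup()
P=np.array([.5437,.0772,.0801]);Rp=portR(0)
lo=np.array([-3,-.9,.09,-1.30,.1115,-2.52]);hi=np.array([3,2.11,2.58,4.44,2.69,2.52])
T0=np.c_[Rp[:,1],Rp[:,0],-Rp[:,2]]
def Tw(phi): return T0@R.from_euler('z',phi,degrees=True).as_matrix()
def solve(pt,off,T,q0,w=100):  # point at tool offset 'off' to reach pt, orientation as near T as possible
    def g(q):
        p,M=kin.fk(q,k); return np.r_[(p+M@off-pt)*w,R.from_matrix(T.T@M).as_rotvec()]
    s=least_squares(g,np.clip(q0,lo+1e-3,hi-1e-3),bounds=(lo,hi)); p,M=kin.fk(s.x,k)
    return s.x,p,M,R.from_matrix(M@T.T).as_rotvec()
E
python3 - <<'E'
from plan import *
off=np.array([0,0,-.00775])
for c in (.075,.06,.045,.035,.028,.0232):
    for phi,q0 in ((-40,[.18,.4,2.2,-1.2,.12,.6]),(180,[.18,.4,2.2,4.3,.12,-1])):
        q,p,M,e=solve(P+Rp@[0,0,c],off,Tw(phi),q0)
        a=Rp.T@M[:,2]; print(c,phi,q,'tilt x,y deg',np.degrees(a[:2]), 'err',np.degrees(np.linalg.norm(e)))
E
```

```text
0.075 -40 [ 0.1822  0.3084  2.2608 -1.0154  0.1115  0.473 ] tilt x,y deg [-0.1308 -0.2522] err 0.28408548003910805
0.075 180 [ 0.1894  0.3153  2.2907  4.44    0.1115 -1.1373] tilt x,y deg [ 2.9293 -0.2804] err 2.944010999533457
0.06 -40 [ 0.1864  0.3487  2.25   -1.2814  0.1115  0.744 ] tilt x,y deg [-0.1574 -0.8421] err 0.8567499872579877
0.06 180 [ 0.1867  0.3532  2.2709  4.44    0.1115 -1.1378] tilt x,y deg [ 1.9125 -0.5274] err 1.9842561459356418
0.045 -40 [ 0.1841  0.386   2.2305 -1.3     0.1115  0.7622] tilt x,y deg [-1.0456 -1.0858] err 1.5075500048697694
0.045 180 [ 0.1841  0.3903  2.2507  4.44    0.1115 -1.1384] tilt x,y deg [ 0.9583 -0.7591] err 1.2226094560011294
0.035 -40 [ 0.1824  0.4104  2.2168 -1.3     0.1115  0.7618] tilt x,y deg [-1.651  -1.2315] err 2.060138002461462
0.035 180 [ 0.1816  0.415   2.2386  4.3963  0.1115 -1.0958] tilt x,y deg [ 0.5002 -0.8227] err 0.9628633926352922
0.028 -40 [ 0.1812  0.4273  2.2072 -1.3     0.1115  0.7615] tilt x,y deg [-2.0588 -1.3296] err 2.45158391543833
0.028 180 [ 0.1773  0.4327  2.2337  4.2596  0.1115 -0.9623] tilt x,y deg [ 0.5205 -0.612 ] err 0.8034350959562
0.0232 -40 [ 0.1804  0.4387  2.2006 -1.3     0.1115  0.7613] tilt x,y deg [-2.331  -1.3951] err 2.7176024790713513
0.0232 180 [ 0.1742  0.4446  2.2297  4.1815  0.1115 -0.8865] tilt x,y deg [ 0.4741 -0.4679] err 0.6661529355676031
```

```bash
python3 - <<'E'
from h import *
o=manip.get_obs(); Td=np.array([[0,1,0],[1,0,0],[0,0,-1.]])
print(np.degrees((R.from_matrix(Td)*R.from_rotvec(o['tcp_rot']).inv()).as_rotvec()), (np.array([.423,-.211,.13])-o['tcp_pos'])*1000)
E
```

```text
[ 1.144  29.3456  0.3229] [ -68.4589 -288.3924  -40.5025]
```

Call:
play_rows(increments="-15 -20 20 0.3 7.3 0 0;-25 -70 25 0.6 14.6 0.1 0;-40 -125 20 0.9 22 0.2 0;-55 -180 0 1.1 29.3 0.3 0;-68 -235 -20 1.1 29.3 0.3 0;-68 -288 -40 1.1 29.3 0.3 0;-68 -288 -40 1.1 29.3 0.3 0;-68 -288 -40 1.1 29.3 0.3 0;-68 -288 -40 1.1 29.3 0.3 0")

```text
time_s: 9.02
tcp_pos: [0.4233, -0.2096, 0.1307]
tcp_rot: [2.22, 2.222, -0.0]
force: [-0.4, -0.1, -0.1]
finger_gap: 0.996
```

```bash
python3 - <<'E'
from h import *
o=manip.get_obs(); print(o['tcp_pos'],o['tcp_rot'],o['joint_pos'],o['force'],o['finger_gap'])
im=eyes.camera('wrist'); cv2.imwrite('pics/w7.png',im[:,:,::-1])
W=Cam('wrist',o)
m=blob(im,(100,100,30),(135,255,255),(200,120,460,360)); n,l,st,ce=cv2.connectedComponentsWithStats(m); i=1+st[1:,4].argmax(); print(st[i],ce[i])
c=max(cv2.findContours(np.uint8(l==i),0,2)[0],key=len)[:,0,:]
for z in (.0215,): 
    (x,y),r=cv2.minEnclosingCircle(np.float32(W.atz(c,z)[:,:2])); print(z,x,y,r)
E
```

```text
[ 0.4233 -0.2096  0.1307] [ 2.2203  2.2218 -0.0004] [-0.4847  0.36    2.0319 -0.0006  0.7492 -0.4849] [-0.3952 -0.0998 -0.1002] 0.996433523164816
[ 276  189   89   90 4362] [320.0319 232.492 ]
0.0215 0.42255496978759766 -0.2062513679265976 0.029210811480879784
```

View pics/w7.png

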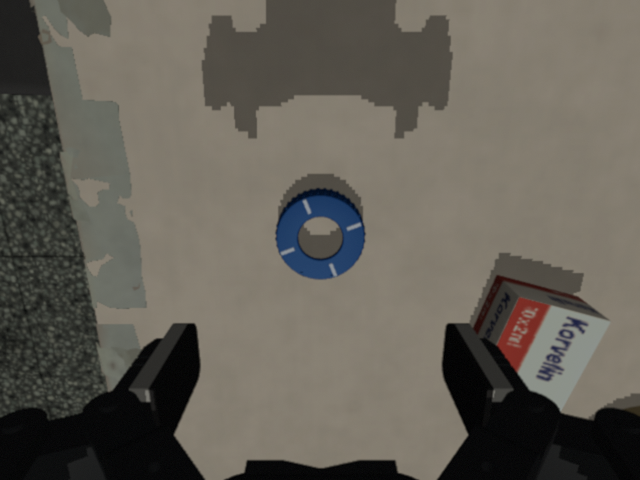

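Ring ticks are at about (307,207), (353,227), (334,270) and (287,252). Their mean of (320,239) gives the top centre.

```bash
python3 - <<'E'
from h import *
W=Cam('wrist')
X=W.atz([(307,207),(353,227),(334,270),(287,252)],.0215)[:,:2]; c=X.mean(0); print(c)
d=X-c; a=np.degrees(np.arctan2(d[:,1],d[:,0])); print(np.linalg.norm(d,axis=1),a,a%90)
E
```

```text
[ 0.4225 -0.2091]
[0.0223 0.0218 0.0224 0.0226] [ 111.2686   21.8681  -66.7952 -158.2867] [21.2686 21.8681 23.2048 21.7133]
```

Call:
play_rows(increments="-1 0.5 -45 0 0 0 40;-1 0.5 -90 0 0 0 50;-1 0.5 -115 0 0 0 50;-1 0.5 -127.5 0 0 0 50;-1 0.5 -127.5 0 0 0 50;-1 0.5 -127.5 0 0 0 200;-1 0.5 -127.5 0 0 0 200;-1 0.5 -127.5 0 0 0 200;-1 0.5 -127.5 0 0 0 200")

```text
time_s: 10.2
tcp_pos: [0.423, -0.2102, 0.0046]
tcp_rot: [2.22, 2.219, 0.001]
force: [0.2, 2.5, 7.3]
finger_gap: 0.638
```

Call:
play_rows(increments="0 0 40 0 0 0 200;0 0 95 0 0 0 200;0 0 150 0 0 0 200;0 0 200 0 0 0 200;0 0 200 0 0 0 200;0 0 200 0 0 0 200")

```text
time_s: 10.95
tcp_pos: [0.4219, -0.2099, 0.2035]
tcp_rot: [2.22, 2.22, 0.0]
force: [0.6, 0.1, -0.7]
finger_gap: 0.636
```

```bash
cat > swing.py <<'E'
from plan import *
o=manip.get_obs(); q0=o['joint_pos']; print(o['tcp_pos'],q0,o['finger_gap'],o['force'])
off=np.array([0,0,-.006])
qE,pE,ME,e=solve(P+Rp@[0,0,.125],off,Tw(222),[.19,.2,2.3,4.4,.12,-.4]); print('end',qE,pE,np.degrees(np.linalg.norm(e)))
N=26; p0=kin.fk(q0,k)[0]; q=q0.copy(); poses=[]
for i in range(1,N+1):
    s=i/N; p=p0+(pE-p0)*np.clip(1.5*s,0,1); p[2]=p0[2]+(pE[2]-p0[2])*np.clip(3*s-2,0,1)
    j4=q0[3]+(qE[3]-q0[3])*s; j6=q0[5]+(qE[5]-q0[5])*s
    j5=np.interp(s,[0,.4,.85,1],[q0[4],.35,.3,qE[4]])
    f=lambda a: kin.fk(np.r_[a,j4,j5,j6],k)[0]-p
    r=least_squares(f,q[:3],x_scale=.1); qn=np.r_[r.x,j4,j5,j6]
    M=kin.fk(qn,k)[1]; poses.append((p,M,qn,np.abs(r.fun).max(),np.abs(qn-q).max())); q=qn
Ms=R.from_rotvec(o['tcp_rot']).as_matrix(); ps=p0; prev=Ms
for i,(p,M,qn,er,dq) in enumerate(poses):
    if i%9==0: print('--call'); b,Mb=(ps,Ms) if i==0 else poses[i-1][:2]
    rv=np.degrees(R.from_matrix(M@Mb.T).as_rotvec()); st=np.degrees(np.linalg.norm(R.from_matrix(M@prev.T).as_rotvec())); prev=M
    print(np.round((p-b)*1000,0),np.round(rv,1),'| step %.1f tilt %.0f'%(st,np.degrees(np.arccos(-M[2,2]))),qn.round(2),'%.1e %.2f'%(er,dq))
E
python3 swing.py
```

```text
[ 0.4219 -0.2099  0.2035] [-0.4867  0.2361  1.9855 -0.0004  0.9182 -0.4862] 0.636115422666047 [ 0.5704  0.1164 -0.6945]
end [ 0.1995  0.1778  2.3569  4.44    0.1115 -0.403 ] [0.4848 0.0773 0.1835] 6.974578647202
--call
[ 4. 17.  0.] [ 5.6 -5.5 -9.2] | step 12.1 tilt 8 [-0.54  0.21  2.03  0.17  0.86 -0.48] 4.7e-12 0.17
[ 7. 33.  0.] [ 10.9 -10.4 -18.4] | step 11.7 tilt 15 [-0.57  0.19  2.08  0.34  0.81 -0.48] 3.3e-12 0.17
[11. 50.  0.] [ 15.8 -14.6 -27.6] | step 11.3 tilt 21 [-0.6   0.18  2.13  0.51  0.75 -0.48] 1.5e-12 0.17
[15. 66.  0.] [ 20.3 -18.1 -36.6] | step 10.7 tilt 27 [-0.61  0.16  2.19  0.68  0.7  -0.47] 4.9e-13 0.17
[18. 83.  0.] [ 24.4 -21.  -45.3] | step 10.0 tilt 31 [-0.61  0.15  2.24  0.85  0.65 -0.47] 6.1e-13 0.17
[22. 99.  0.] [ 27.9 -23.2 -53.6] | step 9.2 tilt 35 [-0.59  0.14  2.3   1.02  0.59 -0.47] 2.9e-12 0.17
[ 25. 116.   0.] [ 31.  -24.8 -61.3] | step 8.5 tilt 38 [-0.55  0.13  2.34  1.2   0.54 -0.46] 1.0e-11 0.17
[ 29. 133.   0.] [ 33.6 -25.9 -68.5] | step 7.7 tilt 40 [-0.5   0.13  2.38  1.37  0.48 -0.46] 2.2e-11 0.17
[ 33. 149.   0.] [ 35.8 -26.4 -75.2] | ste
[... 1164 characters left out ...]
.5 tilt 46 [ 0.18  0.19  2.44  3.42  0.31 -0.42] 3.6e-15 0.17
[ 0.  0. -7.] [ 14.6   2.9 -20.6] | step 8.6 tilt 46 [ 0.21  0.19  2.44  3.59  0.3  -0.42] 5.1e-15 0.17
[ 0.  0. -9.] [ 19.6   3.9 -27.7] | step 8.7 tilt 45 [ 0.24  0.19  2.43  3.76  0.3  -0.42] 5.8e-15 0.17
[  0.   0. -11.] [ 25.6   6.1 -35.3] | step 9.9 tilt 43 [ 0.24  0.19  2.41  3.93  0.26 -0.41] 1.1e-14 0.17
[  0.   0. -14.] [ 32.1   8.4 -43.1] | step 10.5 tilt 41 [ 0.24  0.18  2.39  4.1   0.21 -0.41] 8.0e-15 0.17
[  0.   0. -16.] [ 39.2  10.8 -51. ] | step 10.9 tilt 39 [ 0.22  0.18  2.37  4.27  0.16 -0.41] 8.0e-15 0.17
[  0.   0. -18.] [ 46.7  13.2 -59. ] | step 11.2 tilt 37 [ 0.2   0.18  2.36  4.44  0.11 -0.4 ] 8.4e-15 0.17
```

Call:
play_rows(increments="4 17 0 5.6 -5.5 -9.2 200;7 33 0 10.9 -10.4 -18.4 200;11 50 0 15.8 -14.6 -27.6 200;15 66 0 20.3 -18.1 -36.6 200;18 83 0 24.4 -21 -45.3 200;22 99 0 27.9 -23.2 -53.6 200;25 116 0 31 -24.8 -61.3 200;29 133 0 33.6 -25.9 -68.5 200;33 149 0 35.8 -26.4 -75.2 200;33 149 0 35.8 -26.4 -75.2 200")

```text
time_s: 12.2
tcp_pos: [0.4535, -0.0595, 0.2014]
tcp_rot: [-2.834, -0.278, -1.05]
force: [0.3, -0.3, -0.9]
finger_gap: 0.639
```

Call:
play_rows(increments="4 17 0 3.3 -0.1 -5.7 200;7 33 0 7.9 -0.2 -11.2 200;11 50 0 13.2 -0.2 -16.6 200;15 66 0 18.4 -0.1 -21.8 200;18 83 0 23.4 0.3 -26.8 200;22 99 0 28.3 0.7 -31.8 200;25 116 0 33.1 1.3 -36.8 200;29 133 0 37.8 2.1 -41.8 200;30 138 -2 42.4 2.6 -48.1 200;30 138 -2 42.4 2.6 -48.1 200")

```text
time_s: 13.45
tcp_pos: [0.4853, 0.0773, 0.2006]
tcp_rot: [-2.239, 1.141, -0.896]
force: [-1.0, -0.2, -0.2]
finger_gap: 0.638
```

Call:
play_rows(increments="0 0 -2 4.8 1 -6.8 200;0 0 -5 9.7 2 -13.7 200;0 0 -7 14.6 2.9 -20.6 200;0 0 -9 19.6 3.9 -27.7 200;0 0 -11 25.6 6.1 -35.3 200;0 0 -14 32.1 8.4 -43.1 200;0 0 -16 39.2 10.8 -51 200;0 0 -18 46.7 13.2 -59 200;0 0 -18 46.7 13.2 -59 200;0 0 -18 46.7 13.2 -59 200")

```text
time_s: 14.7
tcp_pos: [0.4852, 0.0761, 0.1831]
tcp_rot: [-1.037, 2.305, -0.335]
force: [0.0, 0.2, 0.2]
finger_gap: 0.638
```

```bash
python3 - <<'E'
from plan import *
o=manip.get_obs(); print(o['tcp_pos'],o['joint_pos'],o['finger_gap'],o['force'],o['time_s'])
Ms=R.from_rotvec(o['tcp_rot']).as_matrix(); a=Rp.T@Ms; print('tilt',np.degrees(a[:2,2]))
im=eyes.camera('wrist'); cv2.imwrite('pics/w8.png',im[:,:,::-1])
E
```

```text
[0.4852 0.0761 0.1831] [ 0.1985  0.1797  2.3573  4.4179  0.1147 -0.3867] 0.6376581212515587 [0.0121 0.1867 0.2449] 14.7
tilt [6.994  0.5375]
```

View pics/w8.png

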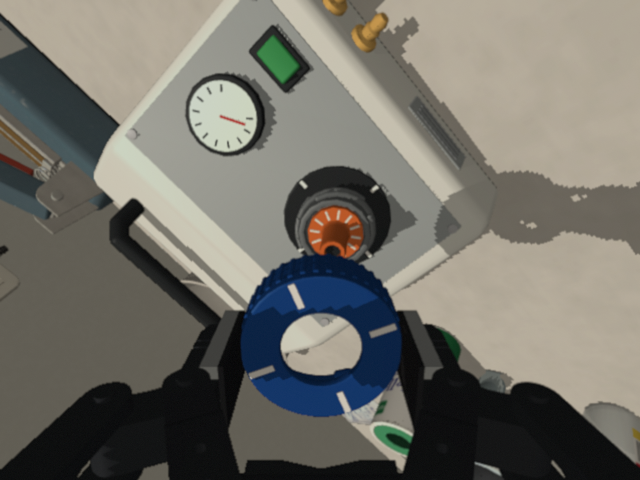

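We are on branch 2. The ring is held with ticks at (296,296), (384,330), (345,403) and (262,372), and the filter is in the port behind it. I'll fit the ring in the tool frame and plan the descent.

```bash
cat > desc.py <<'E'
from plan import *
off=np.array([0,0,-.006])
def run(seq, off=off, settle=0):
    o=manip.get_obs(); b=o['tcp_pos']; Mb=R.from_rotvec(o['tcp_rot']).as_matrix(); q=o['joint_pos']
    a=Rp.T@(o['tcp_pos']+Mb@off-P)*1000; z=Rp.T@Mb; print('now ring c in port mm',a,'tilt',np.degrees(z[:2,2]),'phi',np.degrees(R.from_matrix(T0.T@Mb).as_rotvec()[2])%360,'F port',Rp.T@o['force'],'Tq port',Rp.T@o['torque'],o['time_s'])
    print(q)
    for c,phi in seq:
        q,p,M,e=solve(P+Rp@[0,0,c],off,Tw(phi),q)
        print(c,phi,'shift',np.round((p-b)*1000,1),'rot',np.round(np.degrees(R.from_matrix(M@Mb.T).as_rotvec()),1),'tilt',np.round(np.degrees((Rp.T@M)[:2,2]),1),q.round(3))
E
python3 - <<'E'
from h import *
from desc import *
W=Cam('wrist');o=manip.get_obs();Mb=R.from_rotvec(o['tcp_rot']).as_matrix()
px=np.array([(296,296),(384,330),(345,403),(262,372)],float)
def f(p):
    M=R.from_rotvec([p[3],p[4],0]).as_matrix()@R.from_euler('z',p[5]).as_matrix()
    X=p[:3]+np.array([[.022*np.cos(t),.022*np.sin(t),0] for t in np.arange(4)*np.pi/2*s])@M.T
    return (W.proj(o['tcp_pos']+X@Mb.T)-px).ravel()
for s in (1,-1):
    r=least_squares(f,[0,0,-.017,0,0,-.4],x_scale=[.01]*3+[.1]*3); print(s,r.cost,r.x,np.degrees(r.x[3:]))
run([(.09,222),(.075,222),(.06,222)])
E
```

```text
1 0.11113065083246568 [ 0.0008  0.002  -0.0193 -0.0141 -0.0053 -0.3841] [ -0.8105  -0.3061 -22.0052]
-1 0.11113065084128002 [ 0.0008  0.002  -0.0193 -2.9532 -1.1152  1.1062] [-169.2039  -63.8959   63.3809]
now ring c in port mm [ -0.0767  -0.8827 124.3952] tilt [6.978  0.5571] phi 221.95984925635923 F port [-0.0703 -1.108  -0.4289] Tq port [0.0079 0.3292 0.0233] 14.75
[ 0.1991  0.1797  2.3575  4.4188  0.1146 -0.3866]
0.09 222 shift [ 17.    0.8 -29.9] rot [-0.3  2.9 -0.5] tilt [4.1 0. ] [ 0.193  0.272  2.313  4.44   0.112 -0.404]
0.075 222 shift [ 24.4   0.8 -43. ] rot [-0.5  4.  -0.6] tilt [ 3.  -0.3] [ 0.19   0.311  2.293  4.44   0.112 -0.404]
0.06 222 shift [ 31.8   0.8 -56. ] rot [-0.8  5.  -0.8] tilt [ 2.  -0.5] [ 0.187  0.349  2.273  4.44   0.112 -0.405]
```

Call:
play_rows(increments="8 0.4 -15 -0.1 1.4 -0.2 200;17 0.8 -30 -0.3 2.9 -0.5 200;24.4 0.8 -43 -0.5 4 -0.6 200;31.8 0.8 -56 -0.8 5 -0.8 200;31.8 0.8 -56 -0.8 5 -0.8 200;31.8 0.8 -56 -0.8 5 -0.8 200")

```text
time_s: 15.5
tcp_pos: [0.5165, 0.0777, 0.1271]
tcp_rot: [-1.059, 2.393, -0.315]
force: [-0.8, 0.7, -1.4]
finger_gap: 0.639
```

```bash
sed -i 's/^off=.*/off=np.array([.0005,0,-.007])/' desc.py; python3 - <<'E'
from desc import *
run([(.05,222),(.044,222),(.04,222),(.036,222),(.033,222),(.03,222)])
im=eyes.camera('wrist'); cv2.imwrite('pics/w9.png',im[:,:,::-1])
E
```

```text
now ring c in port mm [-0.6283  0.1486 61.3152] tilt [ 1.9927 -0.4986] phi 222.15675873509193 F port [-1.3577  0.6652 -0.838 ] Tq port [-0.0245  0.3457  0.0071] 15.5
[ 0.1886  0.3481  2.2735  4.451   0.1119 -0.4118]
0.05 222 shift [ 6.1 -0.2 -9.5] rot [-0.2  0.7  0. ] tilt [ 1.3 -0.7] [ 0.186  0.376  2.258  4.44   0.112 -0.405]
0.044 222 shift [  9.1  -0.2 -14.8] rot [-0.3  1.  -0. ] tilt [ 1.  -0.7] [ 0.185  0.391  2.25   4.44   0.112 -0.405]
0.04 222 shift [ 11.1  -0.2 -18.2] rot [-0.3  1.3 -0. ] tilt [ 0.7 -0.8] [ 0.184  0.401  2.244  4.44   0.112 -0.405]
0.036 222 shift [ 13.   -0.2 -21.7] rot [-0.4  1.5 -0.1] tilt [ 0.5 -0.9] [ 0.183  0.41   2.239  4.44   0.112 -0.405]
0.033 222 shift [ 14.5  -0.2 -24.3] rot [-0.3  1.5 -0. ] tilt [ 0.5 -0.8] [ 0.182  0.418  2.237  4.382  0.112 -0.349]
0.03 222 shift [ 16.1  -0.2 -26.9] rot [-0.2  1.5  0. ] tilt [ 0.5 -0.7] [ 0.18   0.426  2.235  4.322  0.112 -0.29 ]
```

View pics/w9.png

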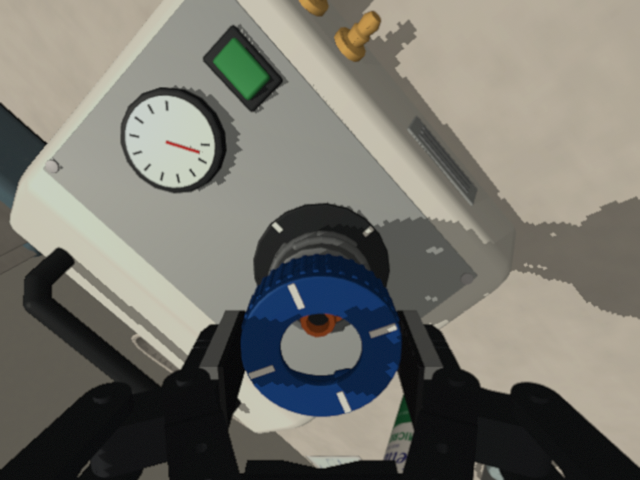

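The stub top shows through the ring's hole at (318,322), and two collar ticks are visible at (278,228) and (369,231). I'll check the offset against the model.

```bash
sed -i 's/4\.44,2\.69/4.36,2.69/' plan.py; python3 - <<'E'
from desc import *
W=Cam('wrist')
print(W.proj(P+Rp@[-.001,0,.056]), W.proj(P+np.array([[0,-.0305,.003],[-.0305,0,.003],[.0305,0,.003],[0,.0305,.003]])@Rp.T))
# implied shifts: port-frame jacobian px per mm at tick height
b=P+Rp@[0,-.0305,.003]; print([W.proj(b+Rp@d)-W.proj(b) for d in (np.array([.001,0,0]),np.array([0,.001,0]))])
run([(.05,222),(.044,222),(.04,222),(.036,222),(.033,222),(.03,222)])
E
```

```text
[[317.4826 324.463 ]] [[277.3741 226.2263]
 [367.7708 231.443 ]
 [275.9827 306.8767]
 [360.4276 311.9813]]
[array([[-1.5001,  1.3281]]), array([[1.4523, 1.4989]])]
now ring c in port mm [-0.4926  0.1789 61.4547] tilt [ 2.0115 -0.4943] phi 222.1739933266584 F port [-1.0374 -0.76   -0.2224] Tq port [-0.0201  0.2825 -0.0073] 15.55
[ 0.1887  0.3477  2.2735  4.4513  0.1119 -0.4119]
0.05 222 shift [ 6.1 -0.2 -9.7] rot [-0.1  0.4  0.1] tilt [ 1.6 -0.5] [ 0.184  0.377  2.261  4.36   0.112 -0.326]
0.044 222 shift [  9.1  -0.2 -14.9] rot [-0.2  0.8  0.1] tilt [ 1.2 -0.6] [ 0.183  0.391  2.253  4.36   0.112 -0.326]
0.04 222 shift [ 11.   -0.2 -18.4] rot [-0.2  1.   0.1] tilt [ 1.  -0.6] [ 0.182  0.401  2.247  4.36   0.112 -0.326]
0.036 222 shift [ 13.   -0.2 -21.9] rot [-0.3  1.3  0. ] tilt [ 0.7 -0.7] [ 0.182  0.411  2.242  4.36   0.112 -0.327]
0.033 222 shift [ 14.5  -0.2 -24.5] rot [-0.3  1.4 -0. ] tilt [ 0.6 -0.7] [ 0.181  0.418  2.238  4.36   0.112 -0.327]
0.03 222 shift [ 16.   -0.2 -27.1] rot [-0.3  1.5  0. ] tilt [ 0.5 -0.7] [ 0.18   0.426  2.235  4.322  0.112 -0.29 ]
```

```bash
python3 - <<'E'
from desc import *
W=Cam('wrist');o=manip.get_obs();Mb=R.from_rotvec(o['tcp_rot']).as_matrix()
for t in ([0,0,-.0177],[0,.002,-.0177],[.0008,.002,-.0193]): print(W.proj(o['tcp_pos']+Mb@t))
E
```

```text
[[315.8435 350.9897]]
[[321.7421 350.9961]]
[[321.7536 351.5834]]
```

```bash
python3 - <<'E'
from desc import *
o=manip.get_obs();o2=manip.get_obs();print(o['tcp_pos'],o2['tcp_pos'],o['tcp_rot'],o2['tcp_rot'])
c=eyes.calibration('wrist');print(c['T_tool_cam'],c['cx'])
W=Cam('wrist',o);Mb=R.from_rotvec(o['tcp_rot']).as_matrix()
T=c['T_tool_cam'];print(np.linalg.inv(T)@[0,0,-.0177,1],T[:3,:3]@T[:3,:3].T)
print(W.proj(o['tcp_pos']+Mb@[0,0,-.0177]), kin.fk(o['joint_pos'],k)[0], R.from_matrix(kin.fk(o['joint_pos'],k)[1].T@Mb).as_rotvec())
E
```

```text
[0.5165 0.0777 0.1273] [0.5165 0.0777 0.1273] [-1.0583  2.3931 -0.3147] [-1.0583  2.3931 -0.3147]
[[ 0.0008 -0.9495 -0.3139  0.0802]
 [ 1.      0.001  -0.0005  0.0017]
 [ 0.0008 -0.3139  0.9495 -0.1428]
 [ 0.      0.      0.      1.    ]] 320.6550184175157
[-0.0016  0.0369  0.1439  1.    ] [[ 1. -0.  0.]
 [-0.  1. -0.]
 [ 0. -0.  1.]]
[[315.8435 350.9897]] [0.5165 0.0777 0.1273] [-0.  0. -0.]
```

```bash
sed -i 's/;Rp=portR(0)$/;Rp=portR(0);P=P+Rp@[.0007,-.0004,0]/' plan.py; python3 - <<'E'
from desc import *
run([(.05,222),(.044,222),(.04,222),(.036,222),(.033,222),(.03,222)])
E
```

```text
now ring c in port mm [-1.1926  0.5789 61.4547] tilt [ 2.0115 -0.4943] phi 222.1739933266584 F port [-1.0374 -0.76   -0.2224] Tq port [-0.0201  0.2825 -0.0073] 15.55
[ 0.1887  0.3477  2.2735  4.4513  0.1119 -0.4119]
0.05 222 shift [ 6.7 -0.6 -9.4] rot [-0.1  0.4  0.1] tilt [ 1.7 -0.5] [ 0.183  0.376  2.26   4.36   0.112 -0.327]
0.044 222 shift [  9.7  -0.6 -14.6] rot [-0.2  0.7  0.1] tilt [ 1.3 -0.6] [ 0.182  0.391  2.252  4.36   0.112 -0.327]
0.04 222 shift [ 11.7  -0.6 -18.1] rot [-0.2  1.   0. ] tilt [ 1.  -0.7] [ 0.181  0.401  2.247  4.36   0.112 -0.327]
0.036 222 shift [ 13.6  -0.6 -21.5] rot [-0.3  1.2  0. ] tilt [ 0.8 -0.7] [ 0.181  0.411  2.241  4.36   0.112 -0.328]
0.033 222 shift [ 15.1  -0.6 -24.1] rot [-0.3  1.4 -0. ] tilt [ 0.6 -0.8] [ 0.18   0.418  2.237  4.36   0.112 -0.328]
0.03 222 shift [ 16.6  -0.6 -26.7] rot [-0.3  1.5 -0. ] tilt [ 0.5 -0.7] [ 0.179  0.425  2.234  4.333  0.112 -0.302]
```

Call:
play_rows(increments="6.7 -0.6 -9.4 -0.1 0.4 0.1 200;9.7 -0.6 -14.6 -0.2 0.7 0.1 200;11.7 -0.6 -18.1 -0.2 1 0 200;11.7 -0.6 -18.1 -0.2 1 0 200")

```text
time_s: 16.05
tcp_pos: [0.5287, 0.0771, 0.109]
tcp_rot: [-1.065, 2.41, -0.311]
force: [-0.2, -0.6, -0.2]
finger_gap: 0.637
```

Call:
play_rows(increments="1 0 -1.7 -0.1 0.1 0 200;1.9 0 -3.4 -0.1 0.2 0 200;1.9 0 -3.4 -0.1 0.2 0 200")

```text
time_s: 16.42
tcp_pos: [0.5305, 0.0769, 0.1055]
tcp_rot: [-1.067, 2.413, -0.311]
force: [-0.3, -0.6, -1.1]
finger_gap: 0.638
```

```bash
python3 - <<'E'
from desc import *
run([(.034,222),(.032,222),(.030,222)])
E
```

```text
now ring c in port mm [ 0.1568 -0.1369 35.5871] tilt [ 0.7964 -0.7728] phi 222.0705463130797 F port [-0.8033 -0.5801 -0.7853] Tq port [-0.2012  0.2781 -0.0221] 16.425
[ 0.181   0.4117  2.2405  4.3617  0.1125 -0.3278]
0.034 222 shift [ 0.6  0.1 -1.5] rot [-0.   0.1  0.1] tilt [ 0.7 -0.8] [ 0.18   0.416  2.238  4.36   0.112 -0.328]
0.032 222 shift [ 1.6  0.1 -3.2] rot [-0.   0.2  0.1] tilt [ 0.6 -0.8] [ 0.18   0.42   2.236  4.36   0.112 -0.328]
0.03 222 shift [ 2.6  0.1 -4.9] rot [-0.   0.3  0.1] tilt [ 0.5 -0.7] [ 0.179  0.425  2.234  4.333  0.112 -0.302]
```

Call:
play_rows(increments="0.6 0.1 -1.5 0 0.1 0 200;1.1 0.1 -2.3 0 0.1 0 200;1.1 0.1 -2.3 0 0.1 0 200")

```text
time_s: 16.8
tcp_pos: [0.5313, 0.0771, 0.1037]
tcp_rot: [-1.068, 2.414, -0.311]
force: [-7.2, -1.8, 11.1]
finger_gap: 0.637
```

Call:
play_rows(increments="0.5 0 -0.9 0 0.1 0 200;1 0 -1.7 0 0.1 0 200;1 0 -1.7 0 0.1 0 200")

```text
time_s: 17.18
tcp_pos: [0.5318, 0.0772, 0.1032]
tcp_rot: [-1.068, 2.414, -0.31]
force: [-19.9, -0.8, 34.5]
finger_gap: 0.639
```

```bash
sed -i "s/def run(seq, off=off, settle=0):/def run(seq, off=off, lag=(0,0,0)):/; s/    print(q)$/    b=b+np.array(lag)*1e-3; print(q)/" desc.py; python3 - <<'E'
from desc import *
run([(.0325,222),(.0325,217),(.0325,212),(.0325,207),(.032,204),(.032,200)],lag=(.8,-.2,-1.7))
E
```

```text
now ring c in port mm [ 0.1188  0.1453 32.9646] tilt [ 0.7168 -0.7317] phi 222.05740826888547 F port [-0.0108 -0.7657 39.8136] Tq port [-0.3878  0.5024 -0.0119] 17.175
[ 0.1805  0.4182  2.2378  4.3366  0.1123 -0.3032]
0.0325 222 shift [-0.7  0.1  1.2] rot [-0.1  0.1  0. ] tilt [ 0.6 -0.8] [ 0.18   0.419  2.236  4.36   0.112 -0.328]
0.0325 217 shift [-0.7  0.1  1.2] rot [-2.6  0.2  4.3] tilt [ 0.6 -0.8] [ 0.18   0.419  2.236  4.36   0.112 -0.415]
0.0325 212 shift [-0.7  0.1  1.2] rot [-5.2  0.3  8.6] tilt [ 0.6 -0.8] [ 0.18   0.419  2.236  4.36   0.112 -0.502]
0.0325 207 shift [-0.8  0.1  1.2] rot [-7.7  0.3 12.9] tilt [ 0.6 -0.8] [ 0.18   0.419  2.236  4.36   0.112 -0.589]
0.032 204 shift [-0.6  0.1  0.7] rot [-9.2  0.4 15.5] tilt [ 0.6 -0.8] [ 0.18   0.42   2.236  4.36   0.112 -0.642]
0.032 200 shift [-0.6  0.1  0.7] rot [-11.3   0.5  19. ] tilt [ 0.6 -0.8] [ 0.18   0.42   2.236  4.36   0.112 -0.711]
```

Call:
play_rows(increments="-0.6 0.1 1 0 0.1 0 200;-0.6 0.1 1 -2.6 0.2 4.3 200;-0.6 0.1 1 -5.2 0.3 8.6 200;-0.6 0.1 1 -5.2 0.3 8.6 200")

```text
time_s: 17.68
tcp_pos: [0.5308, 0.0774, 0.1027]
tcp_rot: [-1.288, 2.328, -0.368]
force: [-9.8, -0.6, 11.2]
finger_gap: 0.638
```

Call:
play_rows(increments="0 0 -0.1 -1.3 0.1 2.1 200;0 0 -0.2 -2.6 0.1 4.3 200;0 0 -0.2 -2.6 0.1 4.3 200")

```text
time_s: 18.05
tcp_pos: [0.5311, 0.077, 0.1022]
tcp_rot: [-1.391, 2.279, -0.398]
force: [-4.0, -2.9, 5.0]
finger_gap: 0.638
```

Call:
play_rows(increments="0 0 -0.1 -1.3 0.1 2.1 200;0 0 -0.2 -2.6 0.1 4.3 200;0 0 -0.2 -2.6 0.1 4.3 200")

```text
time_s: 18.42
tcp_pos: [0.532, 0.0771, 0.1021]
tcp_rot: [-1.494, 2.224, -0.427]
force: [-1.0, -2.7, -0.8]
finger_gap: 0.639
```

Call:
play_rows(increments="0.5 0 -0.9 0 0 0 200;1 0 -1.7 0 0 0 200;1 0 -1.7 0 0 0 200")

```text
time_s: 18.8
tcp_pos: [0.5332, 0.0771, 0.1005]
tcp_rot: [-1.493, 2.224, -0.427]
force: [-1.4, -3.6, 0.1]
finger_gap: 0.641
```

```bash
python3 - <<'E'
from desc import *
run([(.030,202),(.030,198),(.028,202),(.027,202)])
E
```

```text
now ring c in port mm [ 0.2037 -0.0287 29.9167] tilt [ 0.4202 -1.0178] phi 201.98353969167056 F port [-1.1952 -3.5722  0.7541] Tq port [-0.6517  0.4741  0.0493] 18.8
[ 0.1827  0.4255  2.232   4.3901  0.1156 -0.7048]
0.03 202 shift [-0.2  0.1 -0. ] rot [ 0.3 -0.1  0.1] tilt [ 0.5 -0.7] [ 0.179  0.425  2.234  4.331  0.112 -0.649]
0.03 198 shift [-0.2  0.1 -0. ] rot [-1.8 -0.   3.6] tilt [ 0.5 -0.7] [ 0.179  0.425  2.234  4.331  0.112 -0.718]
0.028 202 shift [ 0.8  0.1 -1.8] rot [ 0.3 -0.1  0.2] tilt [ 0.5 -0.7] [ 0.178  0.43   2.233  4.293  0.112 -0.611]
0.027 202 shift [ 1.3  0.1 -2.6] rot [ 0.3 -0.1  0.2] tilt [ 0.5 -0.6] [ 0.178  0.433  2.232  4.275  0.112 -0.593]
```

Call:
play_rows(increments="0.4 0 -0.9 0.2 0 0.1 200;0.8 0.1 -1.8 0.3 0 0.2 200;0.8 0.1 -1.8 0.3 0 0.2 200")

```text
time_s: 19.18
tcp_pos: [0.534, 0.0772, 0.099]
tcp_rot: [-1.494, 2.22, -0.42]
force: [-4.1, -4.4, 6.2]
finger_gap: 0.638
```

Call:
play_rows(increments="0.5 0 -0.9 0 0 0 200;0.5 0 -0.9 0 0 0 200")

```text
time_s: 19.42
tcp_pos: [0.5342, 0.0772, 0.0987]
tcp_rot: [-1.494, 2.22, -0.421]
force: [-11.0, -4.4, 18.1]
finger_gap: 0.64
```

```bash
python3 - <<'E'
from desc import *
run([(.027,202)])
im=eyes.camera('wrist'); cv2.imwrite('pics/w10.png',im[120:440,160:480,::-1])
E
```

```text
now ring c in port mm [ 0.1028  0.032  27.888 ] tilt [ 0.4883 -0.6459] phi 201.95328008892017 F port [-0.4941 -4.3537 21.1784] Tq port [-0.8114  0.4373 -0.0214] 19.425
[ 0.1777  0.4305  2.2321  4.2989  0.1103 -0.6182]
0.027 202 shift [ 0.4 -0.  -0.8] rot [ 0. -0. -0.] tilt [ 0.5 -0.6] [ 0.178  0.433  2.232  4.275  0.112 -0.593]
```

View pics/w10.png

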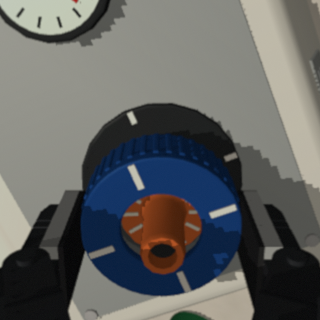

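The ring dropped from about 33 mm to 27.9 mm, and its tick at (136,177) lines up with the collar tick at (131,117). It has caught, so I'll plan the clockwise screwing.

```bash
python3 - <<'E'
from desc import *
run([(.0281-.000075*d,202+d) for d in range(0,66,6)],lag=(.3,0,-.9))
E
```

```text
now ring c in port mm [ 0.1245  0.0278 27.9117] tilt [ 0.4912 -0.6467] phi 201.95505525015275 F port [-0.5012 -4.9977 20.193 ] Tq port [-0.8512  0.4488 -0.031 ] 19.475
[ 0.1777  0.4304  2.2321  4.299   0.1103 -0.6184]
0.0281 202 shift [-0.5 -0.   1. ] rot [-0.  -0.  -0.1] tilt [ 0.5 -0.7] [ 0.178  0.43   2.233  4.295  0.112 -0.613]
0.02765 208 shift [-0.2 -0.1  0.6] rot [ 3.1 -0.1 -5.2] tilt [ 0.5 -0.7] [ 0.178  0.431  2.232  4.287  0.112 -0.501]
0.0272 214 shift [ 0.  -0.1  0.3] rot [  6.1  -0.2 -10.4] tilt [ 0.5 -0.7] [ 0.178  0.432  2.232  4.28   0.112 -0.389]
0.02675 220 shift [ 0.3 -0.1 -0.1] rot [  9.2  -0.2 -15.5] tilt [ 0.5 -0.6] [ 0.177  0.433  2.232  4.272  0.112 -0.277]
0.0263 226 shift [ 0.6 -0.1 -0.5] rot [ 12.2  -0.3 -20.7] tilt [ 0.5 -0.6] [ 0.177  0.435  2.231  4.264  0.112 -0.165]
0.02585 232 shift [ 0.8 -0.2 -0.8] rot [ 15.3  -0.4 -25.9] tilt [ 0.5 -0.6] [ 0.176  0.436  2.231  4.257  0.112 -0.052]
0.0254 238 shift [ 1.1 -0.2 -1.2] rot [ 18.3  -0.4 -31. ] tilt [ 0.5 -0.6] [0.176 0.437 2.23  4.249 0.112 0.06 ]
0.02495 244 shift [ 1.3 -0.3 -1.6] rot [ 21.4  -0.5 -36.2] tilt [ 0.5 -0.6] [0.176 0.438 2.23  4.241 0.112 0.172]
0.0245 250 shift [ 1.5 -0.3 -2. ] rot [ 24.4  -0.6 -41.4] tilt [ 0.5 -0.6] [0.175 0.439 2.23  4.233 0.112 0.284]
0.024050000000000002 256 shift [ 1.8 -0.4 -2.4] rot [ 27.5  -0.6 -46.5] tilt [ 0.5 -0.6] [0.175 0.44  2.229 4.225 0.112 0.397]
0.0236 262 shift [ 2.  -0.4 -2.7] rot [ 30.5  -0.7 -51.7] tilt [ 0.5 -0.6] [0.175 0.441 2.229 4.217 0.112 0.509]
```

```bash
sed -i 's/\.1115,-2\.52/.1155,-2.52/' plan.py; python3 - <<'E'
from desc import *
run([(.0281-.000075*d,202+d) for d in range(0,85,6)],lag=(.3,0,-.9))
E
```

```text
now ring c in port mm [ 0.1245  0.0278 27.9117] tilt [ 0.4912 -0.6467] phi 201.95505525015275 F port [-0.5012 -4.9977 20.193 ] Tq port [-0.8512  0.4488 -0.031 ] 19.475
[ 0.1777  0.4304  2.2321  4.299   0.1103 -0.6184]
0.0281 202 shift [-0.5 -0.   1. ] rot [-0.1 -0.2 -0.1] tilt [ 0.6 -0.8] [ 0.18   0.431  2.233  4.286  0.116 -0.602]
0.02765 208 shift [-0.2 -0.1  0.6] rot [ 3.  -0.2 -5.3] tilt [ 0.6 -0.8] [ 0.18   0.432  2.233  4.278  0.116 -0.49 ]
0.0272 214 shift [ 0.  -0.1  0.3] rot [  6.   -0.3 -10.4] tilt [ 0.6 -0.8] [ 0.179  0.433  2.233  4.27   0.116 -0.378]
0.02675 220 shift [ 0.3 -0.1 -0.1] rot [  9.1  -0.4 -15.6] tilt [ 0.6 -0.8] [ 0.179  0.434  2.232  4.263  0.116 -0.266]
0.0263 226 shift [ 0.6 -0.2 -0.5] rot [ 12.1  -0.4 -20.8] tilt [ 0.6 -0.8] [ 0.179  0.435  2.232  4.255  0.116 -0.154]
0.02585 232 shift [ 0.8 -0.2 -0.8] rot [ 15.2  -0.5 -25.9] tilt [ 0.6 -0.7] [ 0.178  0.436  2.232  4.247  0.116 -0.041]
0.0254 238 shift [ 1.1 -0.2 -1.2] rot [ 18.3  -0.6 -31.1] tilt [ 0.6 -0.7] [0.178 0.437 2.231 4.239 0.116 0.071]
0.02495 244 shift [ 1.3 -0.3 -1.6] rot [ 21.3  -0.6 -36.2]
[... 162 characters left out ...]
0.296]
0.024050000000000002 256 shift [ 1.8 -0.4 -2.3] rot [ 27.5  -0.8 -46.6] tilt [ 0.6 -0.7] [0.177 0.441 2.23  4.215 0.116 0.408]
0.0236 262 shift [ 2.  -0.4 -2.7] rot [ 30.5  -0.8 -51.7] tilt [ 0.6 -0.7] [0.176 0.442 2.23  4.207 0.116 0.52 ]
0.02315 268 shift [ 2.3 -0.5 -3.1] rot [ 33.6  -0.9 -56.9] tilt [ 0.6 -0.7] [0.176 0.443 2.229 4.199 0.116 0.633]
0.0227 274 shift [ 2.5 -0.5 -3.5] rot [ 36.6  -0.9 -62. ] tilt [ 0.6 -0.6] [0.175 0.444 2.229 4.191 0.116 0.745]
0.02225 280 shift [ 2.7 -0.6 -3.9] rot [ 39.7  -1.  -67.2] tilt [ 0.6 -0.6] [0.175 0.445 2.229 4.183 0.116 0.858]
0.0218 286 shift [ 2.9 -0.6 -4.3] rot [ 42.8  -1.  -72.4] tilt [ 0.6 -0.6] [0.175 0.446 2.228 4.175 0.116 0.97 ]
```

Call:
play_rows(increments="-0.3 0 0.5 -0.1 -0.2 -0.1 200;-0.1 -0.1 0.3 3 -0.2 -5.3 200;0.1 -0.1 0 6 -0.3 -10.4 200;0.3 -0.1 -0.2 9.1 -0.4 -15.6 200;0.3 -0.1 -0.2 9.1 -0.4 -15.6 200")

```text
time_s: 20.1
tcp_pos: [0.5346, 0.0771, 0.0977]
tcp_rot: [-1.111, 2.399, -0.32]
force: [-3.5, -3.9, 3.5]
finger_gap: 0.638
```

```bash
python3 - <<'E'
from desc import *
run([])
E
```

```text
now ring c in port mm [-0.1816  0.0187 26.8291] tilt [ 0.6076 -0.7252] phi 220.10869844015068 F port [-1.2723 -3.8606  4.7496] Tq port [-0.7232  0.4547 -0.1663] 20.1
[ 0.1786  0.4337  2.2325  4.2634  0.1145 -0.265 ]
```

Call:
play_rows(increments="0.3 -0.1 -0.4 3 0 -5.2 200;0.5 -0.1 -0.7 6.1 -0.1 -10.3 200;0.8 -0.1 -1.1 9.2 -0.2 -15.5 200;1 -0.2 -1.5 12.2 -0.2 -20.6 200;1.3 -0.2 -1.9 15.3 -0.3 -25.8 200;1.5 -0.3 -2.2 18.4 -0.4 -31 200;1.5 -0.3 -2.2 18.4 -0.4 -31 200")

```text
time_s: 20.98
tcp_pos: [0.5361, 0.0769, 0.0954]
tcp_rot: [-0.314, 2.593, -0.101]
force: [-2.2, -3.3, 2.1]
finger_gap: 0.635
```

```bash
python3 - <<'E'
from desc import *
run([])
E
```

```text
now ring c in port mm [-0.1329  0.092  24.046 ] tilt [ 0.5699 -0.6419] phi 256.03709946023224 F port [-0.8439 -3.3361  2.8582] Tq port [-0.6974  0.448  -0.005 ] 20.975
[0.1762 0.4404 2.2298 4.2236 0.1137 0.4   ]
```

Call:
play_rows(increments="0.2 0 -0.4 3 0 -5.2 200;0.5 -0.1 -0.8 6.1 -0.1 -10.3 200;0.6 -0.1 -1 8.1 -0.1 -13.8 200;0.6 -0.1 -1 8.1 -0.1 -13.8 200")

```text
time_s: 21.48
tcp_pos: [0.5367, 0.0768, 0.0949]
tcp_rot: [0.049, 2.608, -0.003]
force: [-6.4, -4.6, 10.4]
finger_gap: 0.64
```

```bash
python3 - <<'E'
from desc import *
run([])
E
```

```text
now ring c in port mm [ 0.0205  0.1071 23.319 ] tilt [ 0.5258 -0.6811] phi 271.972855075717 F port [-0.3049 -4.6261 12.1801] Tq port [-0.6966  0.491  -0.0586] 21.475
[0.1761 0.442  2.2284 4.2302 0.1139 0.6715]
```

Call:
play_rows(increments="0.1 0 -0.2 1.5 0 -2.6 200;0.2 0 -0.3 2.5 0 -4.3 200;0.2 0 -0.3 2.5 0 -4.3 200")

```text
time_s: 21.85
tcp_pos: [0.5368, 0.0766, 0.0949]
tcp_rot: [0.162, 2.604, 0.026]
force: [-9.5, -6.4, 14.7]
finger_gap: 0.636
```

```bash
python3 - <<'E'
from desc import *
run([])
E
```

```text
now ring c in port mm [ 0.1882 -0.0543 23.2034] tilt [ 0.5011 -0.731 ] phi 276.91051422924227 F port [-0.8346 -6.3957 17.4833] Tq port [-0.7933  0.3287  0.1635] 21.85
[0.1761 0.4421 2.2278 4.2418 0.1141 0.7461]
```

Call:
play_rows(increments="-0.1 0 0.2 1.5 0 -2.6 200;-0.1 0 0.2 3 0 -5.2 200;-0.1 0 0.2 3 0 -5.2 200")

```text
time_s: 22.22
tcp_pos: [0.5371, 0.0761, 0.095]
tcp_rot: [0.299, 2.594, 0.061]
force: [-5.9, -8.8, 11.1]
finger_gap: 0.641
```

```bash
python3 - <<'E'
from desc import *
run([])
E
```

```text
now ring c in port mm [ 0.4916 -0.5034 23.2042] tilt [ 0.4537 -0.8432] phi 282.94591022523787 F port [ 0.4453 -8.7637 12.5516] Tq port [-1.172   0.197   0.0949] 22.225
[0.1761 0.4419 2.2267 4.2678 0.1146 0.8254]
```

```bash
cat > ticks.py <<'E'
from h import *
def ticks(im):
    hsv=cv2.cvtColor(im,cv2.COLOR_RGB2HSV)
    blue=cv2.inRange(hsv,(100,100,30),(135,255,255)); blue[:240]=0
    c=max(cv2.findContours(cv2.morphologyEx(blue,cv2.MORPH_CLOSE,np.ones((5,5))),0,2)[0],key=cv2.contourArea)
    hull=np.zeros_like(blue); cv2.fillPoly(hull,[cv2.convexHull(c)],255)
    m=cv2.inRange(hsv,(0,0,110),(180,110,255))&hull
    n,l,s,ce=cv2.connectedComponentsWithStats(m)
    return [(ce[i].round(1),s[i,4]) for i in range(1,n) if 25<s[i,4]<400]
E
python3 - <<'E'
from ticks import *
print(ticks(cv2.imread('pics/w9.png')[:,:,::-1].copy()))
im=eyes.camera('wrist'); cv2.imwrite('pics/w11.png',im[:,:,::-1]); print(ticks(im))
E
```

```text
[(array([295.7, 295.9]), np.int32(232)), (array([383.8, 330.2]), np.int32(156)), (array([261.1, 371.8]), np.int32(125)), (array([343.4, 401.5]), np.int32(178))]
[(array([295.5, 297.2]), np.int32(175)), (array([296.1, 322.5]), np.int32(81)), (array([344.2, 326. ]), np.int32(42)), (array([382.2, 330.7]), np.int32(233)), (array([352. , 339.5]), np.int32(72)), (array([286. , 340.6]), np.int32(42)), (array([289.4, 354.7]), np.int32(61)), (array([346.2, 354.5]), np.int32(58)), (array([260.3, 372. ]), np.int32(212)), (array([334.9, 401.1]), np.int32(246))]
```

Call:
play_rows(increments="0 -0.4 0 0 0 0 200;0 -0.5 0 2 0 -3.5 200;0 -0.5 0 3 0 -5.2 200;0 -0.5 0 3 0 -5.2 200")

```text
time_s: 22.78
tcp_pos: [0.5371, 0.0752, 0.095]
tcp_rot: [0.435, 2.578, 0.096]
force: [-5.3, -9.3, 11.3]
finger_gap: 0.642
```

```bash
python3 - <<'E'
from desc import *
run([])
E
```

```text
now ring c in port mm [ 0.5434 -1.3068 23.1977] tilt [ 0.3916 -0.9282] phi 288.89978764821655 F port [ 1.0087 -9.3221 12.441 ] Tq port [-1.6278  0.2384  0.3813] 22.775
[0.1749 0.4416 2.2262 4.2856 0.1145 0.9105]
```

```bash
python3 - <<'E'
from ticks import *
im=eyes.camera('wrist'); cv2.imwrite('pics/w12.png',im[:,:,::-1]); print([t for t in ticks(im) if t[1]>120])
cv2.imwrite('pics/w12c.png',im[120:480,160:500,::-1])
E
```

```text
[(array([295.5, 297.6]), np.int32(186)), (array([349.7, 333.4]), np.int32(134)), (array([382.3, 330.4]), np.int32(233)), (array([260.3, 372.1]), np.int32(210)), (array([335. , 401.4]), np.int32(246))]
```

View pics/w12c.png

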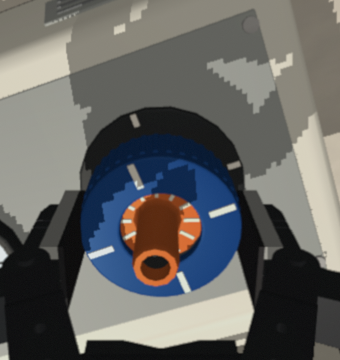

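The ring is level over the disc with the stub through its hole. Its ticks have not moved in the grip, so it isn't slipping. I'll turn a little further for firm torque.

Call:
play_rows(increments="0 -0.3 0 1 0 -1.7 200;0 -0.4 0 2 0 -3.4 200;0 -0.4 0 2 0 -3.4 200")

```text
time_s: 23.2
tcp_pos: [0.5369, 0.0749, 0.0948]
tcp_rot: [0.523, 2.565, 0.12]
force: [-5.2, -9.3, 9.1]
finger_gap: 0.635
```

```bash
python3 - <<'E'
from desc import *
from ticks import ticks
run([])
print([t for t in ticks(eyes.camera('wrist')) if t[1]>120])
E
```

```text
now ring c in port mm [ 0.2598 -1.5581 23.115 ] tilt [ 0.3042 -0.8976] phi 292.81455106222904 F port [ 0.0336 -9.3142 10.524 ] Tq port [-1.6461  0.4036  0.5018] 23.2
[0.1737 0.4417 2.2261 4.2923 0.1126 0.9711]
[(array([295.6, 297.8]), np.int32(192)), (array([349.8, 333.4]), np.int32(136)), (array([382.4, 330.4]), np.int32(231)), (array([260.2, 372.2]), np.int32(213)), (array([334.5, 401.3]), np.int32(251))]
```

Call:
play_rows(increments="0 -0.2 0 1.2 0 -2.1 200;0 -0.3 0 2.5 0 -4.3 200;0 -0.3 0 2.5 0 -4.3 200;0 -0.3 0 2.5 0 -4.3 200")

```text
time_s: 23.75
tcp_pos: [0.5367, 0.0749, 0.0945]
tcp_rot: [0.636, 2.544, 0.151]
force: [-4.7, -8.3, 6.0]
finger_gap: 0.636
```

```bash
python3 - <<'E'
from desc import *
from ticks import ticks
run([])
print([t for t in ticks(eyes.camera('wrist')) if t[1]>140])
E
```

```text
now ring c in port mm [-0.0779 -1.607  22.9508] tilt [ 0.1839 -0.8682] phi 297.85392791897146 F port [-1.0968 -8.3016  7.5707] Tq port [-1.4493  0.6699 -0.0037] 23.75
[0.173  0.4419 2.2255 4.3064 0.1107 1.0445]
[(array([295.9, 298. ]), np.int32(204)), (array([349.5, 333.3]), np.int32(144)), (array([382.3, 330.7]), np.int32(228)), (array([260.3, 372.1]), np.int32(210)), (array([334.5, 401.3]), np.int32(251))]
```

Call:
play_rows(increments="0 0 0.3 0 0 0 120;0 0 0.3 0 0 0 40;0 0 0.3 0 0 0 40;0 0 0.3 0 0 0 40")

```text
time_s: 24.3
tcp_pos: [0.5371, 0.0761, 0.0947]
tcp_rot: [0.637, 2.545, 0.154]
force: [0.2, 0.2, -0.1]
finger_gap: 0.84
```

```bash
python3 - <<'E'
from desc import *
run([(.03,298),(.045,298),(.06,298),(.08,298)])
im=eyes.camera('wrist'); cv2.imwrite('pics/w13.png',im[:,:,::-1])
from ticks import ticks
print([t for t in ticks(im) if t[1]>100])
E
```

```text
now ring c in port mm [ 0.4867 -0.3382 22.9562] tilt [ 0.1708 -0.7236] phi 297.90257704652737 F port [ 0.1394  0.2213 -0.2291] Tq port [-0.0452  0.3103 -0.0287] 24.3
[0.1741 0.4416 2.2242 4.3128 0.1082 1.0397]
0.03 298 shift [-3.9  0.3  5.9] rot [-0.1 -0.5 -0.2] tilt [ 0.7 -0.9] [0.18  0.426 2.235 4.318 0.116 1.041]
0.045 298 shift [-11.3   0.3  18.9] rot [ 0.  -1.2 -0.1] tilt [ 1.4 -0.8] [0.183 0.389 2.254 4.36  0.116 1.   ]
0.06 298 shift [-18.7   0.4  32. ] rot [ 0.2 -2.2  0. ] tilt [ 2.4 -0.5] [0.186 0.352 2.274 4.36  0.116 1.001]
0.08 298 shift [-28.6   0.4  49.4] rot [ 0.5 -3.6  0.2] tilt [ 3.7 -0.2] [0.19  0.301 2.3   4.36  0.116 1.001]
[(array([290.5, 297.5]), np.int32(234)), (array([378. , 329.7]), np.int32(227)), (array([256.9, 373.5]), np.int32(202)), (array([330.8, 401.2]), np.int32(249))]
```

Call:
play_rows(increments="-3.9 0.3 5.9 -0.1 -0.5 -0.2 40;-11.3 0.3 18.9 0 -1.2 -0.1 20;-18.7 0.4 32 0.2 -2.2 0 20;-28.6 0.4 49.4 0.5 -3.6 0.2 20;-28.6 0.4 49.4 0.5 -3.6 0.2 20;-28.6 0.4 49.4 0.5 -3.6 0.2 20")

```text
time_s: 25.1
tcp_pos: [0.5086, 0.0762, 0.1443]
tcp_rot: [0.622, 2.486, 0.184]
force: [0.7, 0.0, -0.2]
finger_gap: 0.923
```

```bash
python3 - <<'E'
from desc import *
run([])
im=eyes.camera('wrist'); cv2.imwrite('pics/w14.png',im[:,:,::-1])
cv2.imwrite('pics/w14c.png',cv2.resize(im[150:400,200:450],(750,750)[:2],interpolation=cv2.INTER_CUBIC)[:600,:,::-1])
E
```

```text
now ring c in port mm [ 0.1151 -0.3438 80.0451] tilt [ 3.7886 -0.2297] phi 298.0775384631091 F port [ 0.5352  0.0391 -0.4867] Tq port [-0.0018  0.2555 -0.0293] 25.1
[0.189  0.301  2.3008 4.3528 0.1161 1.009 ]
```

View pics/w14c.png

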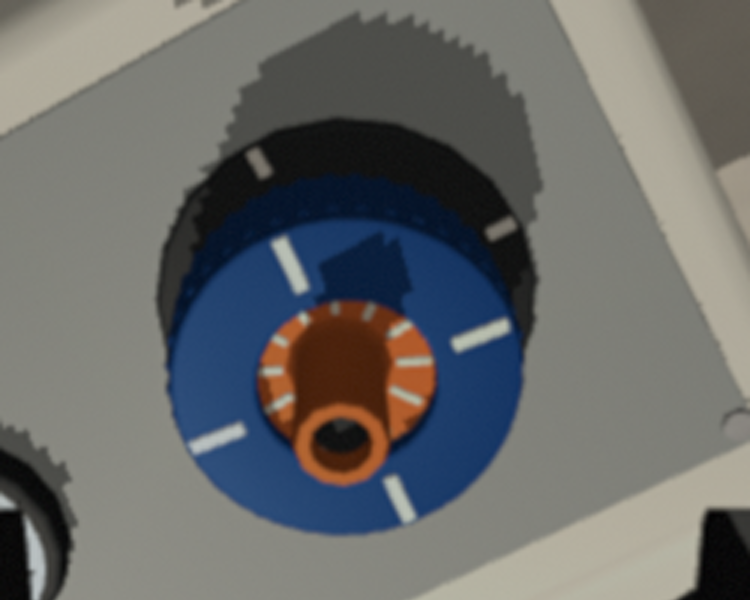

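Ring ticks in the full image are at (296.7,238.3), (360.3,261.3), (333.3,316.3) and (272.3,296). The visible collar ticks are at (286.3,204) and (366.7,226.3), and the stub top is at (314,295.7). I'll fit the ring's height, angle and tilt against the port in this one picture.

```bash
cat > ringfit.py <<'E'
from desc import *
def fit(rt,ct,st,Pp=P,fs=True):
    W=Cam('wrist'); Wp=W.p.copy()
    rt,ct,st=map(lambda a:np.array(a,float),(rt,ct,st))
    cx=np.array([[-.0305,0,.003],[0,.0305,.003],[.0305,0,.003],[0,-.0305,.003]])
    # collar ticks: nearest pairs by projection
    pr=W.proj(Pp+cx@Rp.T); idx=[np.linalg.norm(pr-c,axis=1).argmin() for c in ct]
    def f(p):
        W.p=Wp+W.R@p[6:9]
        M=R.from_rotvec([p[3],p[4],0]).as_matrix()@R.from_euler('z',p[5]).as_matrix()
        X=p[:3]+np.array([[.022*np.cos(t),.022*np.sin(t),.01075] for t in -np.arange(4)*np.pi/2])@M.T
        r=[(W.proj(Pp+X@Rp.T)-rt).ravel(),(W.proj(Pp+cx[idx]@Rp.T)-ct).ravel()]
        return np.r_[np.concatenate(r),p[6:9]/.001]
    best=min((least_squares(f,[0,0,.025,0,0,a]+[0]*3,x_scale=[.01]*3+[.1]*3+[.01]*3) for a in np.arange(4)*np.pi/2),key=lambda r:r.cost)
    p=best.x; sd=np.sqrt(np.diag(np.linalg.inv(best.jac.T@best.jac)))
    print('ring mm',p[:3]*1000,'tilt',np.degrees(p[3:5]),'angle mod90',np.degrees(p[5])%90,'cam',p[6:]*1000,'cost',best.cost,'sd',sd[:3]*1000,np.degrees(sd[3:6]))
    W.p=Wp+W.R@p[6:9]; print('stub pred',W.proj(Pp+Rp@[-.001,0,.056]),'seen',st)
E
python3 - <<'E'
from ringfit import *
fit([(296.7,238.3),(360.3,261.3),(333.3,316.3),(272.3,296)],[(286.3,204),(366.7,226.3)],(314,295.7))
E
```

```text
ring mm [-0.7438 -0.0685 24.4909] tilt [-1.4038  1.1779] angle mod90 84.36501194056135 cam [0.2856 0.6876 0.1007] cost 0.4190568408926493 sd [1.522  0.8877 2.7318] [2.3916 2.4641 0.8275]
stub pred [[315.6019 300.7499]] seen [314.  295.7]
```

```bash
python3 - <<'E'
from ringfit import *
run([(.06,298),(.045,298),(.033,298),(.0235,298)],off=np.array([0,0,-.007]))
E
```

```text
now ring c in port mm [ 0.479  -0.6107 79.8304] tilt [ 3.7643 -0.2355] phi 298.08483788985245 F port [-0.058   0.587  -0.3661] Tq port [ 0.0426  0.2427 -0.0557] 25.15
[0.1889 0.3016 2.3005 4.353  0.1161 1.009 ]
0.06 298 shift [  9.4   0.6 -17.5] rot [-0.3  1.4 -0.1] tilt [ 2.3 -0.5] [0.186 0.352 2.274 4.36  0.116 1.001]
0.045 298 shift [ 16.8   0.5 -30.6] rot [-0.5  2.4 -0.2] tilt [ 1.4 -0.8] [0.184 0.389 2.254 4.36  0.116 1.001]
0.033 298 shift [ 22.7   0.5 -41. ] rot [-0.6  3.1 -0.3] tilt [ 0.7 -0.9] [0.182 0.418 2.238 4.36  0.116 1.   ]
0.0235 298 shift [ 27.4   0.6 -49.2] rot [-0.4  3.1 -0.2] tilt [ 0.6 -0.6] [0.176 0.442 2.231 4.195 0.116 1.161]
```

Call:
play_rows(increments="9.4 0.6 -17.5 -0.3 1.4 -0.1 20;16.8 0.5 -30.6 -0.5 2.4 -0.2 30;22.7 0.5 -41 -0.6 3.1 -0.3 40;27.4 0.6 -49.2 -0.4 3.1 -0.2 40;27.4 0.6 -49.2 -0.4 3.1 -0.2 40;27.4 0.6 -49.2 -0.4 3.1 -0.2 200;27.4 0.6 -49.2 -0.4 3.1 -0.2 200;27.4 0.6 -49.2 -0.4 3.1 -0.2 200;27.4 0.6 -49.2 -0.4 3.1 -0.2 200")

```text
time_s: 26.28
tcp_pos: [0.5348, 0.0757, 0.0949]
tcp_rot: [0.639, 2.536, 0.157]
force: [-1.8, -6.0, 0.2]
finger_gap: 0.639
```

```bash
python3 - <<'E'
from ringfit import *
run([],off=np.array([0,0,-.007]))
E
```

```text
now ring c in port mm [-1.0977 -0.9908 24.2393] tilt [ 0.6352 -0.7803] phi 298.09817038008873 F port [-1.4448 -6.0461  1.0205] Tq port [-0.7907  0.5929 -0.1802] 26.275
[0.1757 0.4408 2.2335 4.1958 0.1181 1.1617]
```

Call:
play_rows(increments="0 0 0 1.5 0 -2.6 200")

```text
time_s: 26.4
tcp_pos: [0.5347, 0.0756, 0.0949]
tcp_rot: [0.702, 2.522, 0.172]
force: [-2.5, -7.4, 0.2]
finger_gap: 0.639
```

```bash
python3 - <<'E'
from ringfit import *
run([],off=np.array([0,0,-.007]))
E
```

```text
now ring c in port mm [-1.1789 -1.1206 24.2682] tilt [ 0.6142 -0.841 ] phi 300.8968285428073 F port [-2.0687 -7.4058  1.4492] Tq port [-1.4006  0.8194  1.5888] 26.4
[0.1762 0.4408 2.2334 4.2062 0.1188 1.2006]
```

```bash
python3 - <<'E'
from ringfit import *
from ticks import ticks
im=eyes.camera('wrist'); print([t for t in ticks(im) if t[1]>100])
print([t for t in ticks(cv2.imread('pics/w12.png')[:,:,::-1].copy()) if t[1]>120])
run([],off=np.array([0,0,-.007]))
E
```

```text
[(array([294. , 301.1]), np.int32(227)), (array([381.2, 331.5]), np.int32(220)), (array([261.9, 375.3]), np.int32(205)), (array([335.2, 402. ]), np.int32(237))]
[(array([295.5, 297.6]), np.int32(186)), (array([349.7, 333.4]), np.int32(134)), (array([382.3, 330.4]), np.int32(233)), (array([260.3, 372.1]), np.int32(210)), (array([335. , 401.4]), np.int32(246))]
now ring c in port mm [-1.2871 -1.098  24.2612] tilt [ 0.6017 -0.8403] phi 301.0622389144117 F port [-2.0556 -5.71    2.7801] Tq port [-1.2018  0.8176  0.5231] 26.45
[0.1762 0.4408 2.2334 4.2069 0.1188 1.2028]
```

Call:
play_rows(increments="-0.5 0.6 0.9 1.5 0 -2.6 200;-1 0.6 1.7 1.5 0 -2.6 200;-1 0.6 1.7 1.5 0 -2.6 200")

```text
time_s: 26.82
tcp_pos: [0.5341, 0.0758, 0.095]
tcp_rot: [0.775, 2.506, 0.189]
force: [12.8, -7.1, -25.6]
finger_gap: 0.631
```

```bash
python3 - <<'E'
from ringfit import *
from ticks import ticks
im=eyes.camera('wrist'); print([t for t in ticks(im) if t[1]>100])
run([],off=np.array([0,0,-.007]))
E
```

```text
[(array([295. , 301.1]), np.int32(226)), (array([381.4, 331.9]), np.int32(213)), (array([261.9, 374.5]), np.int32(202)), (array([334.6, 401.9]), np.int32(249))]
now ring c in port mm [-1.6345 -0.8882 24.7205] tilt [ 0.4425 -0.921 ] phi 304.11498000312986 F port [ -1.9745  -6.7542 -28.4871] Tq port [-1.4963  1.1075 -0.1173] 26.875
[0.1777 0.4395 2.2327 4.2525 0.1179 1.2119]
```

Call:
play_rows(increments="0.8 -0.3 -1.4 0 0 0 200;0.8 -0.3 -1.4 0 0 0 200;0.8 -0.3 -1.4 -1.5 0 2.6 200;0.8 -0.3 -1.4 -3 0 5.2 200")

```text
time_s: 27.38
tcp_pos: [0.5341, 0.0761, 0.0947]
tcp_rot: [0.64, 2.537, 0.157]
force: [-3.7, -4.1, -1.3]
finger_gap: 0.632
```

```bash
python3 - <<'E'
from ringfit import *
run([],off=np.array([0,0,-.007]))
E
```

```text
now ring c in port mm [-1.8121 -0.6028 24.4733] tilt [ 0.5545 -0.7557] phi 298.0999696528303 F port [-3.8585 -4.1414  0.698 ] Tq port [-0.6695  0.9709 -0.8313] 27.375
[0.1766 0.4404 2.2341 4.2034 0.1174 1.1549]
```

Call:
play_rows(increments="0 0 0 -1.5 0 2.6 200;0 0 0 -3 0 5.2 200")

```text
time_s: 27.62
tcp_pos: [0.5339, 0.0762, 0.0948]
tcp_rot: [0.504, 2.563, 0.122]
force: [-5.0, -5.0, 1.6]
finger_gap: 0.632
```

```bash
python3 - <<'E'
from ringfit import *
from ticks import ticks
run([],off=np.array([0,0,-.007]))
im=eyes.camera('wrist'); print([t for t in ticks(im) if t[1]>100])
run([],off=np.array([0,0,-.007]))
E
```

```text
now ring c in port mm [-1.9563 -0.5592 24.6091] tilt [ 0.6169 -0.6715] phi 292.0530600038488 F port [-3.5089 -5.0184  3.9271] Tq port [-0.5451  0.8478 -0.5221] 27.625
[0.1758 0.4403 2.2353 4.1788 0.1171 1.0732]
[(array([295.2, 302.4]), np.int32(205)), (array([381.4, 332.5]), np.int32(222)), (array([261.5, 374.4]), np.int32(201)), (array([334.8, 401.9]), np.int32(219))]
now ring c in port mm [-1.8763 -0.578  24.6456] tilt [ 0.6311 -0.674 ] phi 291.8825854044967 F port [-3.3131 -6.4999  3.6981] Tq port [-0.681   0.8063  0.1059] 27.675
[0.1758 0.4402 2.2353 4.178  0.1173 1.0711]
```

Call:
play_rows(increments="0 0 0 1 0 -1.7 200")

```text
time_s: 27.8
tcp_pos: [0.534, 0.0761, 0.0949]
tcp_rot: [0.546, 2.555, 0.133]
force: [-3.3, -7.3, -0.6]
finger_gap: 0.632
```

```bash
python3 - <<'E'
from ringfit import *
run([],off=np.array([0,0,-.007]))
E
```

```text
now ring c in port mm [-1.8214 -0.5769 24.6377] tilt [ 0.6255 -0.6946] phi 293.92107566782676 F port [-3.1486 -7.2719  1.0879] Tq port [-0.9386  0.76    0.8213] 27.8
[0.176  0.4402 2.2351 4.1828 0.1175 1.1021]
```

Turning clockwise now takes 0.82 N m, which is inside the firm range. A 28 N axial pull earlier did not lift the ring. I'll release and retreat.

Call:
play_rows(increments="0 0 0 0 0 0 120;0 0 0 0 0 0 40;0 0 0 0 0 0 20;0 0 0 0 0 0 20")

```text
time_s: 28.3
tcp_pos: [0.5358, 0.0772, 0.0955]
tcp_rot: [0.546, 2.554, 0.136]
force: [0.2, -0.5, -0.9]
finger_gap: 0.924
```

```bash
python3 - <<'E'
from ringfit import *
run([(.032,294),(.045,294),(.06,294),(.08,294),(.1,294)],off=np.array([0,0,-.007]))
E
```

```text
now ring c in port mm [ 0.0277  0.4735 24.2687] tilt [ 0.7397 -0.5975] phi 293.9730354048374 F port [-0.2363 -0.5108 -0.8606] Tq port [-0.0454  0.3027  0.0374] 28.3
[0.1768 0.4405 2.2322 4.1816 0.1164 1.1046]
0.032 294 shift [-3.9 -0.5  6.7] rot [-0.3  0.1 -0.2] tilt [ 0.6 -0.9] [0.181 0.421 2.237 4.351 0.116 0.939]
0.045 294 shift [-10.3  -0.5  18. ] rot [-0.1 -0.6 -0.1] tilt [ 1.4 -0.8] [0.184 0.389 2.254 4.36  0.116 0.931]
0.06 294 shift [-17.7  -0.5  31. ] rot [ 0.1 -1.6  0. ] tilt [ 2.3 -0.5] [0.186 0.352 2.274 4.36  0.116 0.931]
0.08 294 shift [-27.6  -0.4  48.4] rot [ 0.4 -3.   0.2] tilt [ 3.7 -0.2] [0.19  0.301 2.301 4.36  0.116 0.932]
0.1 294 shift [-37.4  -0.4  65.9] rot [ 0.7 -4.5  0.4] tilt [5.2 0.2] [0.194 0.249 2.327 4.36  0.116 0.933]
```

Call:
play_rows(increments="-3.9 0 6.7 -0.3 0.1 -0.2 0;-10.3 0 18 -0.1 -0.6 -0.1 0;-17.7 0 31 0.1 -1.6 0 0;-27.6 0 48.4 0.4 -3 0.2 0;-37.4 0 65.9 0.7 -4.5 0.4 0;-37.4 0 65.9 0.7 -4.5 0.4 0;-37.4 0 65.9 0.7 -4.5 0.4 0")

```text
time_s: 29.18
tcp_pos: [0.4984, 0.0771, 0.1613]
tcp_rot: [0.526, 2.48, 0.172]
force: [0.0, -0.2, -0.2]
finger_gap: 0.997
```

```bash
python3 - <<'E'
from ringfit import *
run([])
im=eyes.camera('wrist'); sd=eyes.camera('side')
a=cv2.resize(im[120:420,170:470],(400,400)); b=cv2.resize(sd[150:350,220:420],(400,400),interpolation=cv2.INTER_CUBIC)
cv2.imwrite('pics/w15.png',np.hstack([a,b])[:,:,::-1])
E
```

```text
now ring c in port mm [-0.4704  0.4479 99.9067] tilt [5.2319 0.1987] phi 294.0546428028893 F port [-0.0818 -0.1732 -0.1552] Tq port [0.0165 0.2753 0.0044] 29.175
[0.1943 0.2493 2.3269 4.349  0.1158 0.9441]
```

View pics/w15.png

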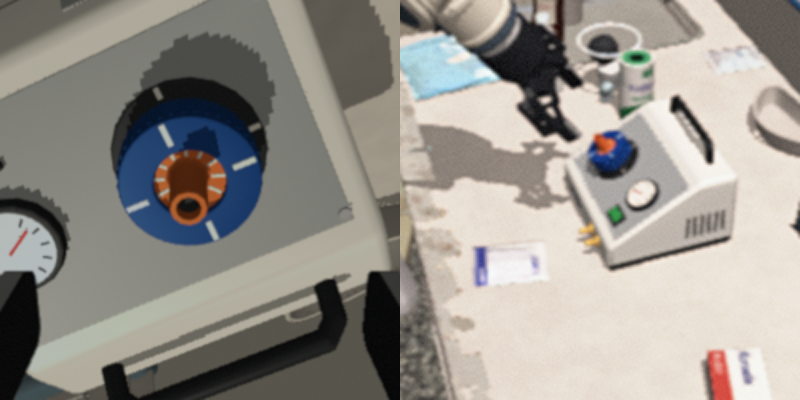

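The final picture shows the ring level on the neck, with the stub upright through its hole and nothing touching. The bystanders in view have not moved.

```bash
python3 -c "
from cell import manip; print(manip.sign_off())"
```

```text
the job is handed in; nothing more can be done
None
```

I fitted the filter and screwed the blue ring tight over it, and handed the job in at about 29 s of the 54 s allowed. The tightness looks right, but two of my last checks did not fully agree.

**What I did**
- **Filter:** I gripped it by the stub and lowered it into the port. It stopped under about 32 N at roughly the expected seat depth, and a close picture showed it upright inside the neck.
- **Ring:** I set it over the stub about 20° clockwise of the ticks and turned it back until it dropped from about 33 to 27.9 mm. Then I screwed it clockwise.

**Last checks**
- **Tightness:** the last clockwise turn took about 0.82 N m, inside the 0.3–1 N m range. The thread held against a 28 N pull along the axis.
- **Final look:** the ring is level and the stub passes through it. The arm is clear and the bystanders in view have not moved.

**What disagreed or is unsure**
- **Turn angle:** the ring ended about 92° clockwise of where it dropped in, not the expected 76°. At one point I went to about 102°, where a turn peaked at 1.6 N m, and I backed off about 12°.
- **Ring height:** I could not measure this well. The readings ran from about 21.5 to 24.5 mm against the 23.2 mm expected.
- **Joint limits:** two wrist joints briefly read at the edge of their stated ranges. Joint 4 read 4.451 against 4.45, and joint 5 read 0.108 against 0.11.
- **Picture budget:** I viewed 16 pictures, more than the 10 planned.

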